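Burnish wheel nuts in the bead pot

ROBOT

A 6-joint arm with a two-finger parallel gripper is mounted at the origin on the work surface. World frame = base frame: x ahead of the robot, y to its left, z up, the work surface at z = 0. Lengths are in m, angles in rad, forces in N, time in s.
With the tool pointing down it reaches from about 0.25 to 0.775 m from the base axis. Payload 4 kg.
Tool frame: the origin (TCP) lies on the centre line of the jaws, within the pads' length; the fingertips stand 8 mm ahead of it and the grasp point (between the pads) lies 11 mm behind it; z points along the fingers, y is the direction in which the jaws open and shut (so a half turn about z gives the same grasp; the last joint's range is limited). The gripper opens to 94 mm and grips with 3 to 60 N. Pads are 16 mm wide; open, the fingers measure 119 mm over their backs; the gripper's body (75 mm by 177 mm) begins 78 mm behind the grasp point.
Start: joints at [-1.236, 0.087, 1.371, -0, 1.684, -0.103], TCP at [0.233, -0.498, 0.214] pointing down, gripper open.
Joint ranges: [-3.1, 3.1], [-0.76, 2.03], [0.27, 2.55], [-1.08, 4.22], [0.17, 2.65], [-2.57, 2.57]. Speed limits (rad/s): [2.79, 2.79, 3.14, 3.14, 3.14, 3.14].

INTERFACE

Orientations are given as [roll, pitch, yaw] about the fixed x, y, z axes, in that order (R = Rz(yaw) Ry(pitch) Rx(roll)).
In Python, from bench import * gives the robot as it stands.
- The arm moves only by the tool step_arm, never from a script. Its argument "steps" is a list of rows, each an object of numbers: "jaw": the opening, from 0 (shut) to 1 (fully open); "tx", "ty", "tz": the shift along the tool's x, y, z in m; "ax", "ay", "az": the turn, a rotation vector about the tool's x, y, z in rad. In form: [{"jaw": .., "tx": .., "ty": .., "tz": .., "ax": .., "ay": .., "az": ..}, ...]. A call has 1 to 8 rows; each row is the pose to reach, as a shift and turn from the pose measured when the call began, along the tool's axes at that moment; what a row does not reach only later rows make up. A row lasts 1/10 s, in which the tool goes at most 50 mm and 8.59 degrees, less where a joint would pass 70% of its speed; a pose out of reach is approached as far as the arm can. A call with a gripper value outside its range is refused whole. The fingers move at their own pace and stop on an object; the grip force is fixed at half the most. Time passes only in rows, so rows that repeat a pose let the fingers close. It gives the time, the measured TCP pose, the force and the opening at its end, in the units of the state.
- get_obs(): the state, without advancing time (a new reading comes with each control period).
- snapshot(name): name is "side" or "top"; returns (picture, depth): 384x512x3 uint8, red, green, blue; 384x512 float32, m along the optical axis (not along the pixel's ray), 0 where there is no reading.
- camera_model(name): a dict with "intrinsics" (3x3 intrinsics, pixels), "k1" (the pictures are not rectified: a ray, as slopes to the right and down, at radius r is drawn at 1 + k1 r^2 times it, then the intrinsics apply), "origin" and "orientation" of the camera in the world. Camera axes: x right, y down, z forward; pixel columns grow to the right and rows downward; lengths in m; the calibration is good to about 2 mm. A picture is of the moment at which its call begins. camera_model takes no time and is no camera call.
- close_job(): hands the job in, once; it reports no verdict.
Trained networks look in the newest picture that a camera, given by its name, has taken for a name from the list of things; names that differ only in an ending like _2 or _b are one class to them, and where a whole thing is asked for, a point or a joint stands for the part that bears it (a point fixed in the world has none). Each returns a list of dicts, best first, with "confidence" (0 to 1); they miss things now and then, are a little off and sometimes report something else, mostly with a low value. They report only what shows in the picture. A call takes as long as a camera call.
- silhouettes(camera, query): "pixels" (384x512 bool, what is visible of it) and "rect" ([left, top, right, bottom] in pixels, round what is visible of it).
The state is a dict: "time": time; "joint_positions": joint angles; "qvel": joint speeds; "joint_torque": joint torques, N m; "tool_pos": TCP position; "ee_rot": TCP orientation; "wrist_force": force on the tool from outside, world axes, zero at the start; "wrist_torque": the same for the moment, N m; "width": finger opening in m.
Only numpy, scipy, OpenCV 4.12 (cv2) and the standard library are available. Lean on these libraries where they do the work, as an engineer would, in place of code of your own. Each camera call takes 0.05 s, during which the arm holds its last target. There are 200 camera calls.

TASK

Put every wheel nut lying on the rubber mat into the pot of ceramic beads; then take the stirring rod from its rack and, with its ball down among the beads, stir two full turns counter-clockwise as seen from above, starting at the side of the pot farthest from the robot. Then hang the rod back in its rack as it hung before and put the lid on the pot so that it lies flat on the rim, with all the nuts and beads inside. The pot's enamel chips: touch it only lightly with the rod and with the gripper, lower the lid onto it gently, and leave the spray can and the spanner alone.

Things in the scene. Friction and masses are not known exactly. Their poses are not given: they have to be found in the camera images.
- rod_tip (a point): Centre of the rubber ball, 18 mm across, at the bottom end of the stirring rod: 136 mm below the middle of the handle; the rod's lowest point is 9 mm farther down. The shaft above it is steel, 8 mm thick. The rod weighs 90 g.
- rod_handle (a point): Stirring rod, starts hanging upright in its rack. This point: the middle of its wooden handle (square, 20 x 20 mm, 66 mm tall, faces along the point's own x and y; z up the rod). Under the handle is a round steel collar 32 mm across, its top 34 mm and underside 40 mm below this point, then the shaft; the rod's lowest point is 145 mm below this point.
- rack_seat (a point): Rod rack, fixed: a post bearing a level fork, slot 14 mm wide, prong tops 125 mm over the bench. This point lies there in the slot on the axis of the hung rod; collar on the prongs, mid-handle 40 mm above. The slot opens along the point's -x (prongs end 25 mm off; post 44 mm off at +x): the rod goes in and out that way, collar lifted a little, the ball cannot pass. Ball clears the foot by 8 mm.
- pot: White enamelled pot fixed to the bench, open on top, holding eight beads. Outer diameter 180 mm, 85 mm tall, wall 4 mm and floor 5 mm thick, inner wall upright, 86 mm in radius. Origin: centre of its underside, at bench level; x points away from the robot, y to the robot's left. A thin wire lug on either side reaches 112 mm from the axis.
- lid_knob (a point): Steel pot lid, 250 g, starts flat on the bench. This point: middle of its knob (upright black cylinder 24 mm across, 44 mm tall), 34 mm above the lid's underside. Under the knob a plate 188 mm across, 4 mm thick (underside 28 mm below this point), and under that a plug 158 mm across, 6 mm deep, that drops into the pot's mouth; on the pot, this point is 113 mm over the bench.
- spray: Spray can, bystander, 54 mm across, 120 mm tall; origin under its centre. Leave alone.
- spanner: Spanner lying on the bench, bystander. Leave alone.
- nut1_c (a point): Steel wheel nut, hexagonal, 24 mm across flats, 20 mm tall, 50 g, starts upright on a black rubber mat 3 mm thick; this point is its centre, half-way up. One pair of flats faces along the point's own +x and -x, the other pairs at 60 and 120 degrees from it about its z (the bore's axis). Two to four of the nuts are present.
- nut2_c (a point): Steel wheel nut, hexagonal, 24 mm across flats, 20 mm tall, 50 g, starts upright on a black rubber mat 3 mm thick; this point is its centre, half-way up. One pair of flats faces along the point's own +x and -x, the other pairs at 60 and 120 degrees from it about its z (the bore's axis). Two to four of the nuts are present.
- nut3_c (a point): Steel wheel nut, hexagonal, 24 mm across flats, 20 mm tall, 50 g, starts upright on a black rubber mat 3 mm thick; this point is its centre, half-way up. One pair of flats faces along the point's own +x and -x, the other pairs at 60 and 120 degrees from it about its z (the bore's axis). Two to four of the nuts are present.
- nut4_c (a point): Steel wheel nut, hexagonal, 24 mm across flats, 20 mm tall, 50 g, starts upright on a black rubber mat 3 mm thick; this point is its centre, half-way up. One pair of flats faces along the point's own +x and -x, the other pairs at 60 and 120 degrees from it about its z (the bore's axis). Two to four of the nuts are present.
- bead1_c (a point): Chunky ceramic bead in the pot, a ball 22 mm across, 14 g; this point is its centre.
- bead2_c (a point): Chunky ceramic bead in the pot, a ball 22 mm across, 14 g; this point is its centre.
- bead3_c (a point): Chunky ceramic bead in the pot, a ball 22 mm across, 14 g; this point is its centre.
- bead4_c (a point): Chunky ceramic bead in the pot, a ball 22 mm across, 14 g; this point is its centre.
- bead5_c (a point): Chunky ceramic bead in the pot, a ball 22 mm across, 14 g; this point is its centre.
- bead6_c (a point): Chunky ceramic bead in the pot, a ball 22 mm across, 14 g; this point is its centre.
- bead7_c (a point): Chunky ceramic bead in the pot, a ball 22 mm across, 14 g; this point is its centre.
- bead8_c (a point): Chunky ceramic bead in the pot, a ball 22 mm across, 14 g; this point is its centre.

How it is judged:
On the way, in this order (a step that is already met when the one before it is completed fails the run):
1. every wheel nut present lies in the pot (horizontal distance between each of nut1_c, nut2_c, nut3_c, nut4_c and pot below 0.084 m and z of nut1_c in the frame of pot between 0 and 0.07 m and z of nut2_c in the frame of pot between 0 and 0.07 m and z of nut3_c in the frame of pot between 0 and 0.07 m and z of nut4_c in the frame of pot between 0 and 0.07 m and contact force between the fingers and nut1 below 0.1 N and contact force between the fingers and nut2 below 0.1 N and contact force between the fingers and nut3 below 0.1 N and contact force between the fingers and nut4 below 0.1 N), for 0.2 s.
2. turn 1: the rod's ball, down among the beads, passes the far side of the pot (as seen from the robot) (z of rod_tip in the frame of pot below 0.035 m and horizontal distance between rod_tip and pot below 0.086 m and x of rod_tip in the frame of pot above 0.022 m and y of rod_tip in the frame of pot between -0.022 and 0.022 m), for 0.04 s.
3. turn 1: the rod's ball, down among the beads, passes the left side of the pot (as seen from the robot) (z of rod_tip in the frame of pot below 0.035 m and horizontal distance between rod_tip and pot below 0.086 m and y of rod_tip in the frame of pot above 0.022 m and x of rod_tip in the frame of pot between -0.022 and 0.022 m), for 0.04 s.
4. turn 1: the rod's ball, down among the beads, passes the near side of the pot (as seen from the robot) (z of rod_tip in the frame of pot below 0.035 m and horizontal distance between rod_tip and pot below 0.086 m and x of rod_tip in the frame of pot below -0.022 m and y of rod_tip in the frame of pot between -0.022 and 0.022 m), for 0.04 s.
5. turn 1: the rod's ball, down among the beads, passes the right side of the pot (as seen from the robot) (z of rod_tip in the frame of pot below 0.035 m and horizontal distance between rod_tip and pot below 0.086 m and y of rod_tip in the frame of pot below -0.022 m and x of rod_tip in the frame of pot between -0.022 and 0.022 m), for 0.04 s.
6. turn 2: the rod's ball, down among the beads, passes the far side of the pot (as seen from the robot) (all of step 2), for 0.04 s.
7. turn 2: the rod's ball, down among the beads, passes the left side of the pot (as seen from the robot) (all of step 3), for 0.04 s.
8. turn 2: the rod's ball, down among the beads, passes the near side of the pot (as seen from the robot) (all of step 4), for 0.04 s.
9. turn 2: the rod's ball, down among the beads, passes the right side of the pot (as seen from the robot) (all of step 5), for 0.04 s.
10. turn 2: the rod's ball, down among the beads, passes the far side of the pot (as seen from the robot) (all of step 6 and distance of any of bead1_c, bead2_c, bead3_c, bead4_c, bead5_c, bead6_c, bead7_c, bead8_c from where it was at the start of the episode above 0.02 m), for 0.04 s.
At the end, for the whole second after the job is handed in: All nuts present and all eight beads inside the pot; the rod hangs upright in the rack by its collar (axis within 15 mm of the seat, height within 5 mm, tilt under 0.12 rad); the lid lies flat on the rim (within 10 mm of the pot's axis, 4 mm in height, 0.05 rad); rod and lid at rest (horizontal distance between each of nut1_c, nut2_c, nut3_c, nut4_c, bead1_c, bead2_c, bead3_c, bead4_c, bead5_c, bead6_c, bead7_c, bead8_c and pot below 0.084 m and z of nut1_c in the frame of pot between 0 and 0.07 m and z of nut2_c in the frame of pot between 0 and 0.07 m and z of nut3_c in the frame of pot between 0 and 0.07 m and z of nut4_c in the frame of pot between 0 and 0.07 m and z of bead1_c in the frame of pot between 0 and 0.08 m and z of bead2_c in the frame of pot between 0 and 0.08 m and z of bead3_c in the frame of pot between 0 and 0.08 m and z of bead4_c in the frame of pot between 0 and 0.08 m and z of bead5_c in the frame of pot between 0 and 0.08 m and z of bead6_c in the frame of pot between 0 and 0.08 m and z of bead7_c in the frame of pot between 0 and 0.08 m and z of bead8_c in the frame of pot between 0 and 0.08 m and horizontal distance between rod_handle and rack_seat below 0.015 m and z of rod_handle in the frame of rack_seat between 0.035 and 0.045 m and angle between rod_handle's own z axis and vertical below 0.12 rad and horizontal distance between lid_knob and pot below 0.01 m and height (world z) of lid_knob between 0.109 and 0.117 m and angle between lid_knob's own z axis and vertical below 0.05 rad and angular speed of rod below 0.3 rad/s and linear speed of lid below 0.02 m/s); the robot touches nothing.
It fails at once if the rod presses on the pot with more than 15 N (contact force between rod and pot above 15 N).
It fails at once if the lid meets the pot with more than 40 N (contact force between lid and pot above 40 N).
It fails at once if the robot presses on the pot with more than 15 N (contact force between any of the fingers, the arm and pot above 15 N).
It fails at once if the spray can or the spanner is shifted by more than 30 mm (distance of any of spray, spanner from where it was at the start of the episode above 0.03 m).
Of nut1, nut2, nut3, nut4 only 2 to 4 are there at a start; the rules pass over those that are not, and their reading is None.
At some moment in a run one of nut1, nut2, nut3, nut4 may be knocked a few centimetres aside while the robot is not near it.
It also fails if it takes over 210 s, if anything falls off the work surface, if the arm or the gripper's body presses on something with over 40 N, if the wrist force passes 120 N, or if a joint passes its speed limit or range.

## Working session

There is one attempt and no reset: what is moved stays moved. The work goes in short steps, Python scripts to look and compute and a tool call to move; the robot and the scene stay as the last step left them, time stands still between calls to the robot, and variables do not carry over. Pictures are saved under pics/ and viewed, about 12 in all and at most 16, crops included, and the job is handed in when it is done.

Besides the shell and the picture viewer there is one more tool, called after ">>>" by a JSON object that holds its "fn" and its "kwargs". step_arm: Moves the arm, as the interface text tells. Its arguments: {"type":"object","properties":{"steps":{"type":"array"}},"required":["steps"]}

```bash
ls; mkdir -p pics
cat > h.py <<'E'
from bench import *
import numpy as np, cv2
from scipy.spatial.transform import Rotation as R
def cam(n):
    m=camera_model(n); return m
def rot(m):
    o=np.array(m["orientation"],float)
    return o if o.shape==(3,3) else R.from_euler('xyz',o).as_matrix()
def undist(m,uv):
    K=np.array(m["intrinsics"]); d=np.array([m["k1"],0,0,0],float)
    return cv2.undistortPoints(np.asarray(uv,float).reshape(-1,1,2),K,d)[:,0]
def cloud(n,depth,mask):
    m=cam(n); v,u=np.nonzero(mask&(depth>0)); z=depth[v,u]
    s=undist(m,np.c_[u,v]); p=np.c_[s*z[:,None],z]
    return p@rot(m).T+np.array(m["origin"])
def toolrel(target,obs=None):
    "world xyz -> shift in tool axes"
    o=obs or get_obs(); Rt=R.from_euler('xyz',o["ee_rot"]).as_matrix()
    return Rt.T@(np.array(target)-np.array(o["tool_pos"]))
E
python3 - <<'E'
from h import *
o=get_obs(); print({k:np.round(v,3).tolist() for k,v in o.items()})
for n in("top","side"):
    print(cam(n)); p,d=snapshot(n); np.savez(f"{n}0.npz",p=p,d=d); cv2.imwrite(f"pics/{n}0.png",p[:,:,::-1])
    for q in["pot","lid_knob","rod_handle","spray","spanner","nut1_c","rod_tip","rack_seat"]:
        try: r=silhouettes(n,q)
        except Exception as e: print(q,e); continue
        for x in r:
            c=cloud(n,d,np.array(x["pixels"]))
            print(n,q,round(x["confidence"],2),np.round(x["rect"]).tolist(), x["pixels"].sum(), np.round(np.median(c,0),3) if len(c) else None, np.round(np.percentile(c,[2,98],axis=0),3).tolist() if len(c) else None)
a=cv2.imread("pics/top0.png");b=cv2.imread("pics/side0.png")
print(get_obs()["time"])
E
```

```text
pics
{'time': 0.0, 'joint_positions': [-1.236, 0.088, 1.372, -0.0, 1.684, -0.103], 'qvel': [0.001, 0.001, -0.0, 0.002, -0.001, -0.001], 'joint_torque': [-0.002, -34.019, -30.243, 0.072, 0.033, -0.0], 'tool_pos': [0.233, -0.498, 0.212], 'ee_rot': [-3.139, -0.0, 0.438], 'wrist_force': [0.05, 0.817, -0.405], 'wrist_torque': [-0.039, -0.033, -0.028], 'width': 0.094}
{'intrinsics': array([[397.08463229,   0.        , 250.19971417],
       [  0.        , 397.08463229, 192.303926  ],
       [  0.        ,   0.        ,   1.        ]]), 'k1': -0.1212957264649375, 'origin': array([ 0.50231026, -0.06276417,  1.09795741]), 'orientation': array([-3.07092747,  0.02541454, -1.55043852])}
top pot 0.72 [222.0, 152.0, 309.0, 221.0] 3639 [ 0.593 -0.08   0.006] [[0.504, -0.164, 0.0], [0.671, 0.016, 0.086]]
top pot 0.22 [264.0, 205.0, 270.0, 208.0] 30 [ 0.541 -0.077  0.025] [[0.533, -0.084, 0.022], [0.547, -0.071, 0.029]]
top lid_knob 0.98 [137.0, 203.0, 197.0, 274.0] 3473 [0.449 0.183 0.01 ] [[0.367, 0.101, 0.005], [0.531, 0.267, 0.033]]
top lid_knob 0.54 [264.0, 169.0, 273.0, 183.0] 47 [ 0.628 -0.081 
[... 1818 characters left out ...]
.58 [253.0, 104.0, 256.0, 146.0] 149 [0.636 0.275 0.157] [[0.624, 0.268, 0.029], [0.648, 0.289, 0.198]]
side spray 0.6 [246.0, 118.0, 276.0, 159.0] 731 [0.669 0.282 0.015] [[0.599, 0.237, 0.003], [0.705, 0.357, 0.127]]
side spray 0.57 [287.0, 251.0, 312.0, 289.0] 681 [ 0.687 -0.307  0.102] [[0.667, -0.317, 0.012], [0.714, -0.27, 0.123]]
side spanner 0.77 [278.0, 182.0, 325.0, 195.0] 170 [0.782 0.058 0.008] [[0.694, 0.045, 0.001], [0.848, 0.072, 0.012]]
side rod_tip 0.69 [253.0, 104.0, 260.0, 142.0] 208 [0.637 0.277 0.145] [[0.626, 0.269, -0.001], [0.685, 0.545, 0.198]]
side rack_seat 0.89 [245.0, 117.0, 276.0, 157.0] 777 [0.67  0.282 0.014] [[0.597, 0.236, -0.001], [0.716, 0.366, 0.127]]
0.9
```

Run:
```python
import cv2
for n in("top","side"):
    cv2.imwrite(f"pics/{n}0b.png",cv2.resize(cv2.imread(f"pics/{n}0.png"),(800,600),interpolation=cv2.INTER_CUBIC))
```

```text
(no output)
```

View pics/top0b.png

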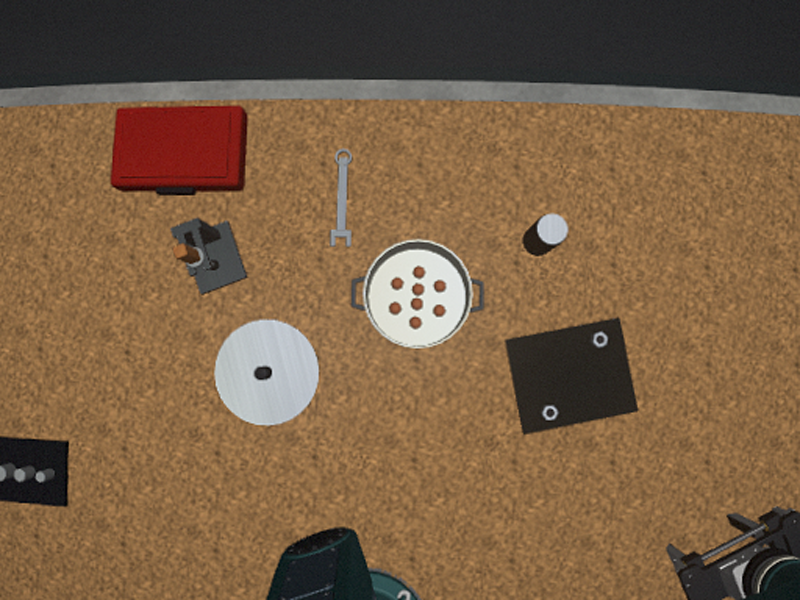

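View pics/side0b.png

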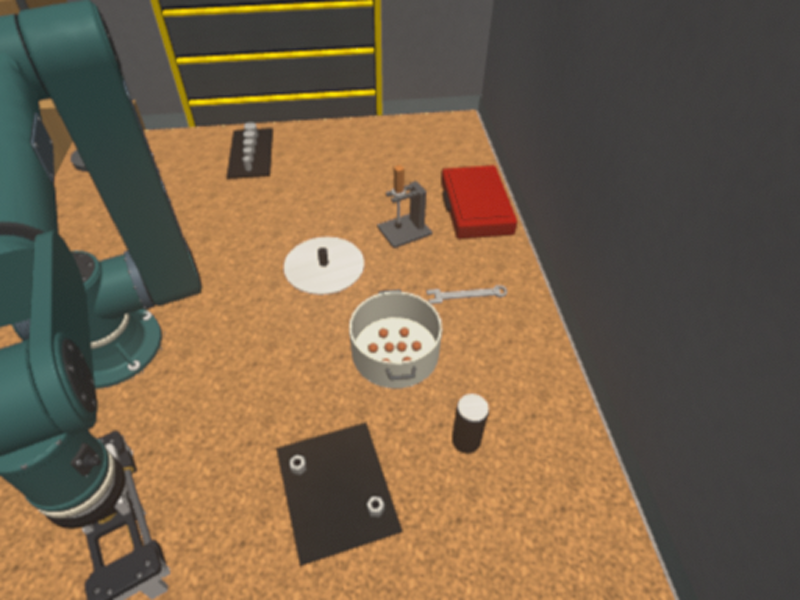

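```bash
cat >> h.py <<'E'
from scipy.optimize import least_squares
def circ(p,r=None):
    c0=p.mean(0)
    if r: s=least_squares(lambda c:np.hypot(*(p-c).T)-r,c0,loss='soft_l1',f_scale=.002); return s.x,np.std(s.fun)
    s=least_squares(lambda c:np.hypot(*(p-c[:2]).T)-c[2],[*c0,.09],loss='soft_l1',f_scale=.002); return s.x,np.std(s.fun)
E
python3 - <<'E'
from h import *
for n in("top","side"):
    f=np.load(f"{n}0.npz"); p,d=f["p"],f["d"]
    C=cloud(n,d,d>0); rgb=p[d>0]; x,y,z=C.T
    print("==",n)
    def sel(a,b,c,e,z0,z1): return (x>a)&(x<b)&(y>c)&(y<e)&(z>z0)&(z<z1)
    m=sel(.48,.70,-.18,.03,.078,.09); print("rim",circ(C[m][:,:2]),np.median(z[m]),m.sum())
    m=sel(.34,.56,.07,.29,.003,.016); q=C[m][:,:2]
    print("lid plate z",np.median(z[m])); h=q[cv2.convexHull(q.astype(np.float32),returnPoints=False)[:,0]]; print("lid",circ(h), circ(h,.094))
    m=sel(.34,.56,.07,.29,.04,.062); print("knob top",C[m].mean(0),m.sum(),circ(C[m][:,:2],.012)); 
    m=sel(.34,.56,.07,.29,.02,.06); print("knob all",np.median(C[m],0),np.percentile(z[m],[50,95]),m.sum())
    # nuts
    m=sel(.35,.62,-.5,-.2,.014,.035); q=C[m]
    lab=-np.ones(len(q),int);k=0
    for i in range(len(q)):
        if lab[i]<0: lab[np.hypot(*(q[:,:2]-q[i,:2]).T)<.03]=k;k+=1
    for j in range(k):
        g=q[lab==j]
        if len(g)>8:
            t=g[g[:,2]>np.percentile(g[:,2],60)-.004]
            print("nut",len(g),g.mean(0).round(4),"rng",((t.min(0)+t.max(0))/2).round(4),t.min(0).round(3),t.max(0).round(3))
            (c,s,a)=cv2.minAreaRect((t[:,:2]*1000).astype(np.float32));print(c,s,a)
    # rod handle, fork, foot
    m=sel(.58,.72,.22,.34,.19,.21); print("handle top",C[m].mean(0),m.sum(),cv2.minAreaRect((C[m][:,:2]*1000).astype(np.float32)))
    m=sel(.58,.72,.22,.34,.140,.187); print("handle side",C[m].mean(0),m.sum(),np.percentile(C[m],[5,95],axis=0).round(3).tolist())
    m=sel(.58,.75,.2,.36,.119,.132); print("fork+post top",m.sum(),cv2.minAreaRect((C[m][:,:2]*1000).astype(np.float32)),C[m].mean(0));print((C[m][:,:2]*1000).round().astype(int).tolist()[:70])
    m=sel(.56,.78,.18,.38,.005,.02); print("foot",m.sum(),cv2.minAreaRect((C[m][:,:2]*1000).astype(np.float32)))
    m=sel(.6,.75,-.4,-.2,.11,.13); print("spray",C[m].mean(0))
E
```

```text
== top
rim (array([ 0.58641644, -0.07870896,  0.08740579]), np.float64(0.001244939646509476)) 0.0846539250482633 364
lid plate z 0.009529226633956833
lid (array([0.44025972, 0.17612095, 0.13351721]), np.float64(0.010809178906772575)) (array([0.43898908, 0.20331321]), np.float64(0.019569015475393088))
knob top [0.44908787 0.1852786  0.0527389 ] 64 (array([0.44464414, 0.18720595]), np.float64(0.003674541035932559))
knob all [0.44987523 0.1831522  0.05233086] [0.05233086 0.05676908] 78
nut 73 [ 0.5177 -0.3977  0.0237] rng [ 0.5173 -0.3979  0.0248] [ 0.506 -0.411  0.021] [ 0.528 -0.385  0.029]
(517.2716674804688, -397.88116455078125) (21.775182723999023, 26.197452545166016) 0.4183061718940735
nut 74 [ 0.3903 -0.3107  0.0231] rng [ 0.3905 -0.3112  0.0236] [ 0.378 -0.324  0.02 ] [ 0.403 -0.299  0.027]
(389.31689453125, -311.3363037109375) (24.12921714782715, 22.55875015258789) 28.847017288208008
handle top [0.63552062 0.28009222 0.19594554] 76 ((636.1521606445312, 280.53460693359375), (20.42634391784668, 20.541540145874023), 20.37335205078125)
handle side [0.63325397 0.27497353 0.16302141]
[... 2794 characters left out ...]
09], [674, 305], [677, 300], [681, 302], [685, 303], [688, 301], [691, 297], [655, 298], [659, 300], [662, 301], [666, 301], [670, 303], [674, 304], [677, 297], [680, 295], [683, 294], [688, 301], [691, 296], [695, 296], [655, 299], [659, 301], [679, 289], [683, 292], [686, 289], [690, 285], [694, 289], [697, 287], [613, 287], [617, 292], [621, 291], [623, 283], [627, 283], [667, 284], [671, 285], [675, 286], [679, 285], [682, 284], [685, 282], [689, 280], [693, 282], [697, 284], [700, 278], [609, 289], [613, 288], [616, 284], [620, 285]]
foot 425 ((672.3734741210938, 287.9544677734375), (208.99868774414062, 160.03463745117188), 2.4521777629852295)
spray [ 0.69153278 -0.2933717   0.11935338]
```

```bash
cat >> h.py <<'E'
def rectify(n,pic,c,z,half=.022,px=.00025):
    "orthographic patch on plane z round c: column=+x world, row=+y world"
    m=cam(n);K=np.array(m["intrinsics"]);g=np.arange(-half,half,px)
    X,Y=np.meshgrid(c[0]+g,c[1]+g);P=np.stack([X,Y,np.full_like(X,z)],-1).reshape(-1,3)
    q=(P-np.array(m["origin"]))@rot(m);s=q[:,:2]/q[:,2:];s=s*(1+m["k1"]*(s**2).sum(1,keepdims=True))
    uv=(s@K[:2,:2].T+K[:2,2]).astype(np.float32).reshape(*X.shape,2)
    return cv2.remap(pic,uv[...,0],uv[...,1],cv2.INTER_CUBIC)
def hexfit(n,pic,c,z=.023):
    im=cv2.cvtColor(rectify(n,pic,c,z),cv2.COLOR_RGB2GRAY).astype(np.float32);g=np.arange(len(im))*.00025-.022
    X,Y=np.meshgrid(g,g);best=(-9,)
    im-=im.mean()
    for dx in np.arange(-.004,.0041,.001):
        for dy in np.arange(-.004,.0041,.001):
            x,y=X-dx,Y-dy;hole=np.hypot(x,y)<.0065
            for a in range(0,60,4):
                r=np.max([np.abs(x*np.cos(t)+y*np.sin(t)) for t in np.radians([a,a+60,a+120])],0)
                t=cv2.GaussianBlur(((r<.012)&~hole).astype(np.float32),(0,0),5);t-=t.mean()
                s=(t*im).sum()/np.sqrt((t*t).sum()*(im*im).sum())
                if s>best[0]:best=(round(float(s),3),c[0]+dx,c[1]+dy,a)
    return best
E
python3 - <<'E'
from h import *
for n in("top","side"):
    p=np.load(f"{n}0.npz")["p"]
    for c in[(.391,-.311),(.5185,-.398)]: print(n,hexfit(n,p,c))
print(toolrel((.391,-.311,.10)))
E
```

```text
top (0.975, np.float64(0.39), np.float64(-0.311), 4)
top (0.977, np.float64(0.5175), np.float64(-0.398), 20)
side (0.923, np.float64(0.392), np.float64(-0.31), 8)
side (0.94, np.float64(0.5195), np.float64(-0.397), 20)
[ 0.22228895 -0.10260853  0.11348165]
```

>>> {"fn": "step_arm", "kwargs": {"steps": [{"jaw":0.8,"tx":0.222,"ty":-0.103,"tz":0.08,"az":-0.19},{"jaw":0.8,"tx":0.222,"ty":-0.103,"tz":0.08,"az":-0.19},{"jaw":0.8,"tx":0.222,"ty":-0.103,"tz":0.112,"az":-0.19},{"jaw":0.8,"tx":0.222,"ty":-0.103,"tz":0.112,"az":-0.19},{"jaw":0.8,"tx":0.222,"ty":-0.103,"tz":0.112,"az":-0.19},{"jaw":0.8,"tx":0.222,"ty":-0.103,"tz":0.112,"az":-0.19},{"jaw":0.8,"tx":0.222,"ty":-0.103,"tz":0.112,"az":-0.19},{"jaw":0.8,"tx":0.222,"ty":-0.103,"tz":0.112,"az":-0.19}]}}

```text
invalid input
```

```bash
cat > nut.py <<'E'
import sys
from h import *
c=[float(a) for a in sys.argv[1:3]]
o=get_obs();print({k:np.round(o[k],4).tolist() for k in("time","tool_pos","ee_rot","width","wrist_force","joint_positions")})
p,d=snapshot("side");p2,_=snapshot("top")
print("side",hexfit("side",p,c),"top",hexfit("top",p2,c))
cv2.imwrite("pics/side_last.png",p[:,:,::-1])
print(toolrel((*c,.014)))
E
python3 nut.py .391 -.3105
```

```text
{'time': 0.9, 'tool_pos': [0.2332, -0.4982, 0.2135], 'ee_rot': [3.1415, 0.0, 0.4378], 'width': 0.094, 'wrist_force': [-0.9227, -0.0385, -0.2767], 'joint_positions': [-1.2361, 0.0872, 1.3707, -0.0, 1.6836, -0.1031]}
side (0.924, np.float64(0.392), np.float64(-0.3105), 8) top (0.976, np.float64(0.39), np.float64(-0.3115), 4)
[ 0.22249362 -0.10309055  0.19952644]
```

>>> {"fn": "step_arm", "kwargs": {"steps": [{"jaw":0.8,"tx":0.222,"ty":-0.103,"tz":0.08,"ax":0,"ay":0,"az":-0.19},{"jaw":0.8,"tx":0.222,"ty":-0.103,"tz":0.08,"ax":0,"ay":0,"az":-0.19},{"jaw":0.8,"tx":0.222,"ty":-0.103,"tz":0.112,"ax":0,"ay":0,"az":-0.19},{"jaw":0.8,"tx":0.222,"ty":-0.103,"tz":0.112,"ax":0,"ay":0,"az":-0.19},{"jaw":0.8,"tx":0.222,"ty":-0.103,"tz":0.112,"ax":0,"ay":0,"az":-0.19},{"jaw":0.8,"tx":0.222,"ty":-0.103,"tz":0.112,"ax":0,"ay":0,"az":-0.19},{"jaw":0.8,"tx":0.222,"ty":-0.103,"tz":0.112,"ax":0,"ay":0,"az":-0.19},{"jaw":0.8,"tx":0.222,"ty":-0.103,"tz":0.112,"ax":0,"ay":0,"az":-0.19}]}}

```text
time: 1.8
tool_pos: [0.3906, -0.3111, 0.1018]
ee_rot: [3.141, 0.001, 0.629]
wrist_force: [-0.5, -0.4, 0.5]
width: 0.0749
```

```bash
python3 nut.py .391 -.3105
```

```text
{'time': 1.8, 'tool_pos': [0.3906, -0.3111, 0.1018], 'ee_rot': [3.1409, 0.0007, 0.6286], 'width': 0.0749, 'wrist_force': [-0.4758, -0.4025, 0.4803], 'joint_positions': [-0.7856, 0.0242, 1.6608, -0.0008, 1.456, 0.1566]}
side (0.708, np.float64(0.392), np.float64(-0.3115), 16) top (0.929, np.float64(0.39), np.float64(-0.3115), 8)
[ 0.00142265 -0.00133571  0.08867585]
```

>>> {"fn": "step_arm", "kwargs": {"steps": [{"jaw":0.8,"tx":0.001,"ty":-0.001,"tz":0.045,"ax":0,"ay":0,"az":0},{"jaw":0.8,"tx":0.001,"ty":-0.001,"tz":0.075,"ax":0,"ay":0,"az":0},{"jaw":0.8,"tx":0.001,"ty":-0.001,"tz":0.087,"ax":0,"ay":0,"az":0},{"jaw":0.8,"tx":0.001,"ty":-0.001,"tz":0.087,"ax":0,"ay":0,"az":0},{"jaw":0.1,"tx":0.001,"ty":-0.001,"tz":0.087,"ax":0,"ay":0,"az":0},{"jaw":0.1,"tx":0.001,"ty":-0.001,"tz":0.087,"ax":0,"ay":0,"az":0},{"jaw":0.1,"tx":0.001,"ty":-0.001,"tz":0.087,"ax":0,"ay":0,"az":0},{"jaw":0.1,"tx":0.001,"ty":-0.001,"tz":0.087,"ax":0,"ay":0,"az":0}]}}

```text
time: 2.7
tool_pos: [0.3915, -0.3116, 0.0169]
ee_rot: [3.137, -0.0, 0.627]
wrist_force: [0.4, 0.2, 0.1]
width: 0.0465
```

>>> {"fn": "step_arm", "kwargs": {"steps": [{"jaw":0.1,"tx":0,"ty":0,"tz":0,"ax":0,"ay":0,"az":0},{"jaw":0.1,"tx":0,"ty":0,"tz":0,"ax":0,"ay":0,"az":0},{"jaw":0.1,"tx":0,"ty":0,"tz":0,"ax":0,"ay":0,"az":0},{"jaw":0.1,"tx":0,"ty":0,"tz":-0.03,"ax":0,"ay":0,"az":0},{"jaw":0.1,"tx":0,"ty":0,"tz":-0.07,"ax":0,"ay":0,"az":0},{"jaw":0.1,"tx":0,"ty":0,"tz":-0.12,"ax":0,"ay":0,"az":0},{"jaw":0.1,"tx":0,"ty":0,"tz":-0.16,"ax":0,"ay":0,"az":0},{"jaw":0.1,"tx":0,"ty":0,"tz":-0.16,"ax":0,"ay":0,"az":0}]}}

```text
time: 3.5
tool_pos: [0.3937, -0.3136, 0.1844]
ee_rot: [3.123, -0.002, 0.627]
wrist_force: [1.2, -0.3, -0.3]
width: 0.0236
```

```bash
cat > go.py <<'E'
import sys
from h import *
o=get_obs();print({k:np.round(o[k],4).tolist() for k in("time","tool_pos","ee_rot","width","wrist_force","joint_positions")})
print("rel",toolrel([float(a) for a in sys.argv[1:4]],o).round(4))
E
python3 go.py .5875 -.0785 .14
```

```text
{'time': 3.5, 'tool_pos': [0.3937, -0.3136, 0.1844], 'ee_rot': [3.1233, -0.0024, 0.6267], 'width': 0.0236, 'wrist_force': [1.2407, -0.3243, -0.3343], 'joint_positions': [-0.7849, -0.0235, 1.5422, -0.0006, 1.6044, 0.1592]}
rel [ 0.2947 -0.0776  0.0437]
```

>>> {"fn": "step_arm", "kwargs": {"steps": [{"jaw":0.1,"tx":0.046,"ty":-0.011,"tz":0.0,"ax":0,"ay":0,"az":0},{"jaw":0.1,"tx":0.092,"ty":-0.021,"tz":0.0,"ax":0,"ay":0,"az":0},{"jaw":0.1,"tx":0.14,"ty":-0.032,"tz":0.0,"ax":0,"ay":0,"az":0},{"jaw":0.1,"tx":0.186,"ty":-0.043,"tz":0.0,"ax":0,"ay":0,"az":0},{"jaw":0.1,"tx":0.233,"ty":-0.053,"tz":0.0,"ax":0,"ay":0,"az":0},{"jaw":0.1,"tx":0.279,"ty":-0.064,"tz":0.0,"ax":0,"ay":0,"az":0},{"jaw":0.1,"tx":0.279,"ty":-0.064,"tz":0.02,"ax":0,"ay":0,"az":0},{"jaw":0.1,"tx":0.279,"ty":-0.064,"tz":0.04,"ax":0,"ay":0,"az":0}]}}

```text
time: 4.3
tool_pos: [0.5834, -0.0968, 0.1423]
ee_rot: [3.124, -0.002, 0.63]
wrist_force: [0.8, 0.7, -1.5]
width: 0.0239
```

```bash
python3 go.py .5825 -.0985 .044
```

```text
{'time': 4.3, 'tool_pos': [0.5834, -0.0968, 0.1423], 'ee_rot': [3.1237, -0.0019, 0.6301], 'width': 0.0239, 'wrist_force': [0.7654, 0.6559, -1.4645], 'joint_positions': [-0.2546, 0.192, 1.3944, -0.0098, 1.5402, 0.6864]}
rel [-0.0019 -0.0009  0.0983]
```

>>> {"fn": "step_arm", "kwargs": {"steps": [{"jaw":0.1,"tx":-0.002,"ty":0,"tz":0.04,"ax":0,"ay":0,"az":0},{"jaw":0.1,"tx":-0.002,"ty":0,"tz":0.075,"ax":0,"ay":0,"az":0},{"jaw":0.1,"tx":-0.002,"ty":0,"tz":0.1,"ax":0,"ay":0,"az":0},{"jaw":0.1,"tx":-0.002,"ty":0,"tz":0.1,"ax":0,"ay":0,"az":0},{"jaw":0.45,"tx":-0.002,"ty":0,"tz":0.1,"ax":0,"ay":0,"az":0},{"jaw":0.45,"tx":-0.002,"ty":0,"tz":0.1,"ax":0,"ay":0,"az":0},{"jaw":0.45,"tx":-0.002,"ty":0,"tz":0.09,"ax":0,"ay":0,"az":0},{"jaw":0.45,"tx":-0.002,"ty":0,"tz":0.04,"ax":0,"ay":0,"az":0}]}}

```text
time: 5.1
tool_pos: [0.5784, -0.0975, 0.098]
ee_rot: [3.133, 0.006, 0.63]
wrist_force: [1.0, 1.4, -1.3]
width: 0.0423
```

>>> {"fn": "step_arm", "kwargs": {"steps": [{"jaw":0.45,"tx":0,"ty":0,"tz":-0.05,"ax":0,"ay":0,"az":0},{"jaw":0.45,"tx":0,"ty":0,"tz":-0.09,"ax":0,"ay":0,"az":0},{"jaw":0.45,"tx":0,"ty":0,"tz":-0.09,"ax":0,"ay":0,"az":0}]}}

```text
time: 5.4
tool_pos: [0.5824, -0.0974, 0.199]
ee_rot: [3.119, -0.006, 0.63]
wrist_force: [0.3, 0.4, 0.6]
width: 0.0424
```

```bash
python3 nut.py .5185 -.398; python3 go.py .5185 -.3975 .11
```

```text
{'time': 5.4, 'tool_pos': [0.5824, -0.0974, 0.199], 'ee_rot': [3.119, -0.0062, 0.6303], 'width': 0.0424, 'wrist_force': [0.2801, 0.3993, 0.5663], 'joint_positions': [-0.2562, 0.165, 1.313, -0.0095, 1.6422, 0.6836]}
side (0.94, np.float64(0.5195), np.float64(-0.397), 20) top (0.977, np.float64(0.5175), np.float64(-0.398), 20)
[-0.22644249  0.20508486  0.18055942]
{'time': 5.5, 'tool_pos': [0.5794, -0.0968, 0.1915], 'ee_rot': [3.1284, 0.0017, 0.6302], 'width': 0.0425, 'wrist_force': [-0.2365, 0.419, -0.5014], 'joint_positions': [-0.2563, 0.1695, 1.3226, -0.0097, 1.6403, 0.6835]}
rel [-0.2263  0.2059  0.0846]
```

>>> {"fn": "step_arm", "kwargs": {"steps": [{"jaw":0.8,"tx":-0.226,"ty":0.206,"tz":0.0,"ax":0,"ay":0,"az":-0.24},{"jaw":0.8,"tx":-0.226,"ty":0.206,"tz":0.0,"ax":0,"ay":0,"az":-0.24},{"jaw":0.8,"tx":-0.226,"ty":0.206,"tz":0.0,"ax":0,"ay":0,"az":-0.24},{"jaw":0.8,"tx":-0.226,"ty":0.206,"tz":0.02,"ax":0,"ay":0,"az":-0.24},{"jaw":0.8,"tx":-0.226,"ty":0.206,"tz":0.06,"ax":0,"ay":0,"az":-0.24},{"jaw":0.8,"tx":-0.226,"ty":0.206,"tz":0.085,"ax":0,"ay":0,"az":-0.24},{"jaw":0.8,"tx":-0.226,"ty":0.206,"tz":0.085,"ax":0,"ay":0,"az":-0.24},{"jaw":0.8,"tx":-0.226,"ty":0.206,"tz":0.085,"ax":0,"ay":0,"az":-0.24}]}}

```text
time: 6.3
tool_pos: [0.5142, -0.3982, 0.102]
ee_rot: [-3.141, 0.005, 0.865]
wrist_force: [0.5, 1.0, -0.6]
width: 0.0751
```

```bash
cat > go.py <<'E'
import sys
from h import *
a=[float(x) for x in sys.argv[1:]]
o=get_obs();print({k:np.round(o[k],4).tolist() for k in("time","tool_pos","ee_rot","width","wrist_force","joint_positions")})
print("rel",toolrel(a[:3],o).round(4))
Rt=R.from_euler('xyz',o["ee_rot"])
yaw=np.radians(a[3]) if len(a)>3 else o["ee_rot"][2]
print("rotvec",(Rt.inv()*R.from_euler('xyz',[np.pi,0,yaw])).as_rotvec().round(4))
E
python3 nut.py .5185 -.398;python3 go.py .5185 -.3975 .015 50
```

```text
{'time': 6.3, 'tool_pos': [0.5142, -0.3982, 0.102], 'ee_rot': [-3.1414, 0.0054, 0.8654], 'width': 0.0751, 'wrist_force': [0.4816, 0.9798, -0.5875], 'joint_positions': [-0.7432, 0.3523, 1.2763, -0.0054, 1.5129, -0.0375]}
side (0.937, np.float64(0.5195), np.float64(-0.397), 20) top (0.946, np.float64(0.5175), np.float64(-0.398), 20)
[-0.00027336  0.00076903  0.09342637]
{'time': 6.4, 'tool_pos': [0.5178, -0.3966, 0.1074], 'ee_rot': [3.1338, 0.0038, 0.8691], 'width': 0.0755, 'wrist_force': [0.6076, 0.1986, 0.9069], 'joint_positions': [-0.7387, 0.3471, 1.2721, -0.0035, 1.5144, -0.0368]}
rel [0.0001 0.0005 0.0924]
rotvec [ 0.0078  0.0038 -0.0036]
```

>>> {"fn": "step_arm", "kwargs": {"steps": [{"jaw":0.8,"tx":0,"ty":0,"tz":0.045,"ax":0.008,"ay":0.004,"az":0},{"jaw":0.8,"tx":0,"ty":0,"tz":0.075,"ax":0.008,"ay":0.004,"az":0},{"jaw":0.8,"tx":0,"ty":0,"tz":0.091,"ax":0.008,"ay":0.004,"az":0},{"jaw":0.8,"tx":0,"ty":0,"tz":0.091,"ax":0.008,"ay":0.004,"az":0},{"jaw":0.1,"tx":0,"ty":0,"tz":0.091,"ax":0.008,"ay":0.004,"az":0},{"jaw":0.1,"tx":0,"ty":0,"tz":0.091,"ax":0.008,"ay":0.004,"az":0},{"jaw":0.1,"tx":0,"ty":0,"tz":0.091,"ax":0.008,"ay":0.004,"az":0},{"jaw":0.1,"tx":0,"ty":0,"tz":0.091,"ax":0.008,"ay":0.004,"az":0}]}}

```text
time: 7.2
tool_pos: [0.5188, -0.3979, 0.0181]
ee_rot: [3.139, -0.0, 0.869]
wrist_force: [0.7, -0.2, 0.6]
width: 0.0469
```

>>> {"fn": "step_arm", "kwargs": {"steps": [{"jaw":0.1,"tx":0,"ty":0,"tz":0,"ax":0,"ay":0,"az":0},{"jaw":0.1,"tx":0,"ty":0,"tz":0,"ax":0,"ay":0,"az":0},{"jaw":0.1,"tx":0,"ty":0,"tz":0,"ax":0,"ay":0,"az":0},{"jaw":0.1,"tx":0,"ty":0,"tz":-0.03,"ax":0,"ay":0,"az":0},{"jaw":0.1,"tx":0,"ty":0,"tz":-0.07,"ax":0,"ay":0,"az":0},{"jaw":0.1,"tx":0,"ty":0,"tz":-0.12,"ax":0,"ay":0,"az":0},{"jaw":0.1,"tx":0,"ty":0,"tz":-0.16,"ax":0,"ay":0,"az":0},{"jaw":0.1,"tx":0,"ty":0,"tz":-0.16,"ax":0,"ay":0,"az":0}]}}

```text
time: 8.0
tool_pos: [0.5211, -0.4, 0.1872]
ee_rot: [3.124, 0.0, 0.869]
wrist_force: [0.2, -0.7, 1.3]
width: 0.0239
```

```bash
python3 go.py .5845 -.0585 .16 50
```

```text
{'time': 8.0, 'tool_pos': [0.5211, -0.4, 0.1872], 'ee_rot': [3.1239, 0.0004, 0.8691], 'width': 0.0239, 'wrist_force': [0.1907, -0.7297, 1.2594], 'joint_positions': [-0.7411, 0.3194, 1.1491, 0.0003, 1.6554, -0.0394]}
rel [ 0.3018 -0.1725  0.024 ]
rotvec [ 0.0177  0.0004 -0.0036]
```

>>> {"fn": "step_arm", "kwargs": {"steps": [{"jaw":0.1,"tx":0.04,"ty":-0.023,"tz":0,"ax":0.017,"ay":0,"az":0},{"jaw":0.1,"tx":0.08,"ty":-0.046,"tz":0,"ax":0.017,"ay":0,"az":0},{"jaw":0.1,"tx":0.12,"ty":-0.069,"tz":0,"ax":0.017,"ay":0,"az":0},{"jaw":0.1,"tx":0.161,"ty":-0.092,"tz":0,"ax":0.017,"ay":0,"az":0},{"jaw":0.1,"tx":0.201,"ty":-0.115,"tz":0,"ax":0.017,"ay":0,"az":0},{"jaw":0.1,"tx":0.241,"ty":-0.138,"tz":0,"ax":0.017,"ay":0,"az":0},{"jaw":0.1,"tx":0.281,"ty":-0.161,"tz":0,"ax":0.017,"ay":0,"az":0},{"jaw":0.1,"tx":0.302,"ty":-0.172,"tz":0.02,"ax":0.017,"ay":0,"az":0}]}}

```text
time: 8.8
tool_pos: [0.5865, -0.0551, 0.166]
ee_rot: [3.137, -0.003, 0.872]
wrist_force: [0.1, -0.9, -0.5]
width: 0.0237
```

```bash
python3 - <<'E'
from h import *
p,d=snapshot("side");cv2.imwrite("pics/s1.png",cv2.resize(p[150:330,150:390,::-1],(800,600),interpolation=cv2.INTER_CUBIC))
E
python3 go.py .5845 -.0585 .044 50
```

```text
{'time': 8.85, 'tool_pos': [0.5843, -0.0521, 0.1598], 'ee_rot': [-3.1361, -0.0005, 0.8748], 'width': 0.0234, 'wrist_force': [-0.8807, 1.5283, -3.3436], 'joint_positions': [-0.1874, 0.1875, 1.3644, 0.0031, 1.5942, 0.5087]}
rel [-0.0048  0.0049  0.1158]
rotvec [-0.0055 -0.0005  0.0022]
```

View pics/s1.png

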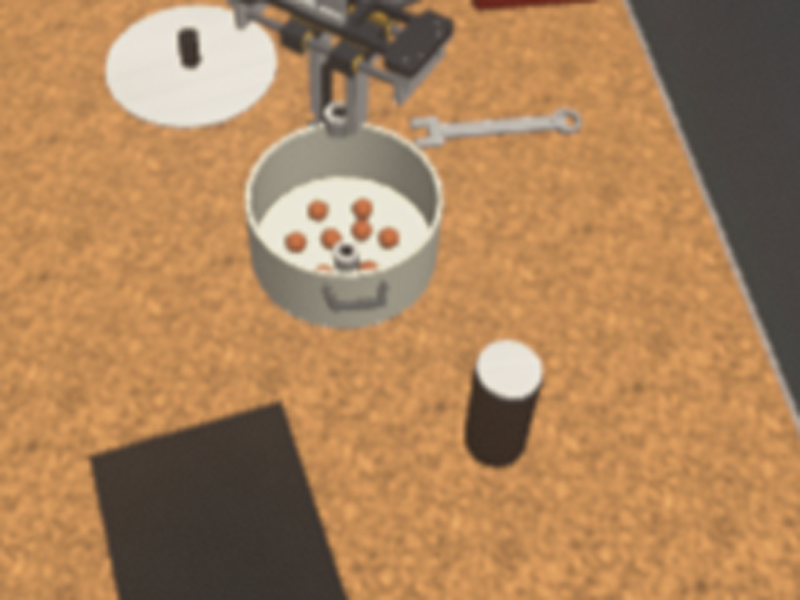

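The picture shows nut A standing among the beads at (345,255), nut B in the jaws at (338,118), and an empty mat.

>>> {"fn": "step_arm", "kwargs": {"steps": [{"jaw":0.1,"tx":-0.004,"ty":0.004,"tz":0.04,"ax":0,"ay":0,"az":0},{"jaw":0.1,"tx":-0.004,"ty":0.004,"tz":0.08,"ax":0,"ay":0,"az":0},{"jaw":0.1,"tx":-0.004,"ty":0.004,"tz":0.115,"ax":0,"ay":0,"az":0},{"jaw":0.1,"tx":-0.004,"ty":0.004,"tz":0.115,"ax":0,"ay":0,"az":0},{"jaw":0.45,"tx":-0.004,"ty":0.004,"tz":0.115,"ax":0,"ay":0,"az":0},{"jaw":0.45,"tx":-0.004,"ty":0.004,"tz":0.115,"ax":0,"ay":0,"az":0},{"jaw":0.45,"tx":-0.004,"ty":0.004,"tz":0.105,"ax":0,"ay":0,"az":0},{"jaw":0.45,"tx":-0.004,"ty":0.004,"tz":0.06,"ax":0,"ay":0,"az":0}]}}

```text
time: 9.65
tool_pos: [0.5814, -0.0572, 0.0968]
ee_rot: [-3.128, 0.004, 0.875]
wrist_force: [0.9, -0.2, 0.1]
width: 0.0417
```

>>> {"fn": "step_arm", "kwargs": {"steps": [{"jaw":0.45,"tx":0,"ty":0,"tz":-0.05,"ax":0,"ay":0,"az":0},{"jaw":0.45,"tx":0,"ty":0,"tz":-0.1,"ax":0,"ay":0,"az":0},{"jaw":0.45,"tx":0,"ty":0,"tz":-0.14,"ax":0,"ay":0,"az":0},{"jaw":0.45,"tx":0,"ty":0,"tz":-0.18,"ax":0,"ay":0,"az":0},{"jaw":0.45,"tx":0,"ty":0,"tz":-0.18,"ax":0,"ay":0,"az":0},{"jaw":0.45,"tx":0,"ty":0,"tz":-0.18,"ax":0,"ay":0,"az":0}]}}

```text
time: 10.25
tool_pos: [0.5844, -0.0584, 0.2804]
ee_rot: [-3.134, 0.001, 0.874]
wrist_force: [-0.1, -0.1, -0.6]
width: 0.042
```

```bash
python3 go.py .6365 .2802 .25 21;python3 go.py .6365 .2802 .25 111
```

```text
{'time': 10.25, 'tool_pos': [0.5844, -0.0584, 0.2804], 'ee_rot': [-3.1335, 0.0014, 0.8744], 'width': 0.042, 'wrist_force': [-0.1128, -0.1096, -0.5518], 'joint_positions': [-0.1977, 0.1748, 1.1417, 0.0027, 1.8328, 0.4994]}
rel [ 0.2932 -0.177   0.0314]
rotvec [-0.0075  0.0034  0.5078]
{'time': 10.25, 'tool_pos': [0.5844, -0.0584, 0.2804], 'ee_rot': [-3.1335, 0.0014, 0.8744], 'width': 0.042, 'wrist_force': [-0.1128, -0.1096, -0.5518], 'joint_positions': [-0.1977, 0.1748, 1.1417, 0.0027, 1.8328, 0.4994]}
rel [ 0.2932 -0.177   0.0314]
rotvec [-0.0081 -0.003  -1.063 ]
```

>>> {"fn": "step_arm", "kwargs": {"steps": [{"jaw":0.7,"tx":0.293,"ty":-0.177,"tz":0.02,"ax":-0.008,"ay":0.003,"az":0.508},{"jaw":0.7,"tx":0.293,"ty":-0.177,"tz":0.02,"ax":-0.008,"ay":0.003,"az":0.508},{"jaw":0.7,"tx":0.293,"ty":-0.177,"tz":0.02,"ax":-0.008,"ay":0.003,"az":0.508},{"jaw":0.7,"tx":0.293,"ty":-0.177,"tz":0.02,"ax":-0.008,"ay":0.003,"az":0.508},{"jaw":0.7,"tx":0.293,"ty":-0.177,"tz":0.02,"ax":-0.008,"ay":0.003,"az":0.508},{"jaw":0.7,"tx":0.293,"ty":-0.177,"tz":0.02,"ax":-0.008,"ay":0.003,"az":0.508},{"jaw":0.7,"tx":0.293,"ty":-0.177,"tz":0.02,"ax":-0.008,"ay":0.003,"az":0.508},{"jaw":0.7,"tx":0.293,"ty":-0.177,"tz":0.02,"ax":-0.008,"ay":0.003,"az":0.508}]}}

```text
time: 11.05
tool_pos: [0.6347, 0.2859, 0.2566]
ee_rot: [-3.14, 0.007, 0.374]
wrist_force: [0.1, -0.5, -0.1]
width: 0.0658
```

>>> {"fn": "step_arm", "kwargs": {"steps": [{"jaw":0.7,"tx":0,"ty":0,"tz":0,"ax":0,"ay":0,"az":0},{"jaw":0.7,"tx":0,"ty":0,"tz":0,"ax":0,"ay":0,"az":0}]}}

```text
time: 11.25
tool_pos: [0.6341, 0.2854, 0.2548]
ee_rot: [-3.14, 0.01, 0.374]
wrist_force: [-0.4, -1.1, -0.3]
width: 0.0658
```

```bash
python3 - <<'E'
from h import *
p,d=snapshot("top");b=p[140:250,215:320,::-1];cv2.imwrite("pics/t2.png",cv2.resize(b,(630,660)[:1]+(600,),interpolation=cv2.INTER_CUBIC))
for q in("nut1_c","bead1_c"):
    for x in silhouettes("top",q):
        c=cloud("top",d,np.array(x["pixels"]))
        if len(c): print(q,round(x["confidence"],2),x["rect"],(c.mean(0)-[.5875,-.0785,0]).round(3))
p,d=snapshot("side");C=cloud("side",d,d>0);x,y,z=C.T
m=(x>.6)&(x<.68)&(y>.24)&(y<.32)&(z>.142)&(z<.19);print("handle side",m.sum(),np.percentile(C[m],[5,95],axis=0).round(3).tolist())
E
python3 go.py .6365 .2802 .156 21
```

```text
bead1_c 0.53 [264.8, 172.0, 272.2, 177.0] [ 0.041 -0.003  0.024]
handle side 79 [[0.627, 0.27, 0.145], [0.648, 0.283, 0.188]]
{'time': 11.45, 'tool_pos': [0.635, 0.2843, 0.2573], 'ee_rot': [-3.1399, 0.0059, 0.372], 'width': 0.0659, 'wrist_force': [0.4669, -0.298, -0.3747], 'joint_positions': [0.3388, 0.4297, 0.8654, 0.0016, 1.8524, 1.538]}
rel [0.0005 0.0046 0.1013]
rotvec [-0.0017  0.0059  0.0055]
```

View pics/t2.png

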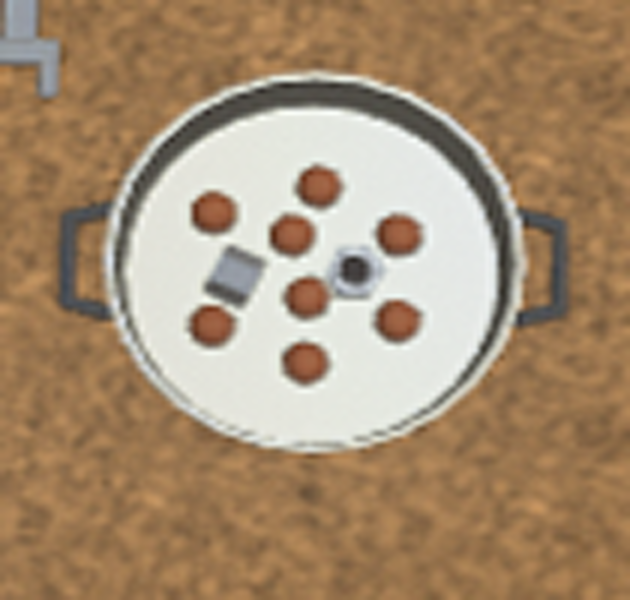

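>>> {"fn": "step_arm", "kwargs": {"steps": [{"jaw":0.7,"tx":0.001,"ty":0.0045,"tz":0,"ax":-0.002,"ay":0.006,"az":0.005},{"jaw":0.7,"tx":0.001,"ty":0.0045,"tz":0.03,"ax":-0.002,"ay":0.006,"az":0.005},{"jaw":0.7,"tx":0.001,"ty":0.0045,"tz":0.06,"ax":-0.002,"ay":0.006,"az":0.005},{"jaw":0.7,"tx":0.001,"ty":0.0045,"tz":0.09,"ax":-0.002,"ay":0.006,"az":0.005},{"jaw":0.7,"tx":0.001,"ty":0.0045,"tz":0.101,"ax":-0.002,"ay":0.006,"az":0.005},{"jaw":0.7,"tx":0.001,"ty":0.0045,"tz":0.101,"ax":-0.002,"ay":0.006,"az":0.005},{"jaw":0.7,"tx":0.001,"ty":0.0045,"tz":0.101,"ax":-0.002,"ay":0.006,"az":0.005}]}}

```text
time: 12.15
tool_pos: [0.6377, 0.2802, 0.1581]
ee_rot: [3.141, -0.003, 0.366]
wrist_force: [0.0, 0.3, 0.4]
width: 0.0656
```

```bash
python3 go.py .6365 .2802 .156 21
```

```text
{'time': 12.15, 'tool_pos': [0.6377, 0.2802, 0.1581], 'ee_rot': [3.1412, -0.0026, 0.3664], 'width': 0.0656, 'wrist_force': [0.033, 0.3298, 0.4082], 'joint_positions': [0.3329, 0.4298, 1.0603, -0.0003, 1.6489, 1.5373]}
rel [-0.0011 -0.0004  0.0021]
rotvec [ 0.0004 -0.0026 -0.0001]
```

Close slowly so the centring stays gentle.

>>> {"fn": "step_arm", "kwargs": {"steps": [{"jaw":0.35,"tx":0,"ty":0,"tz":0.001,"ax":0,"ay":0,"az":0},{"jaw":0.3,"tx":0,"ty":0,"tz":0.001,"ax":0,"ay":0,"az":0},{"jaw":0.25,"tx":0,"ty":0,"tz":0.001,"ax":0,"ay":0,"az":0},{"jaw":0.1,"tx":0,"ty":0,"tz":0.001,"ax":0,"ay":0,"az":0},{"jaw":0.1,"tx":0,"ty":0,"tz":0.001,"ax":0,"ay":0,"az":0},{"jaw":0.1,"tx":0,"ty":0,"tz":0.001,"ax":0,"ay":0,"az":0},{"jaw":0.1,"tx":0,"ty":0,"tz":0.001,"ax":0,"ay":0,"az":0},{"jaw":0.1,"tx":0,"ty":0,"tz":0.001,"ax":0,"ay":0,"az":0}]}}

```text
time: 12.95
tool_pos: [0.6376, 0.2803, 0.1569]
ee_rot: [3.141, -0.002, 0.366]
wrist_force: [-1.4, 0.1, -0.2]
width: 0.0201
```

```bash
python3 go.py .6365 .2802 .160 21
```

```text
{'time': 12.95, 'tool_pos': [0.6376, 0.2803, 0.1569], 'ee_rot': [3.1413, -0.0024, 0.3665], 'width': 0.0201, 'wrist_force': [-1.37, 0.1157, -0.2244], 'joint_positions': [0.3329, 0.4302, 1.062, -0.0002, 1.647, 1.5373]}
rel [-0.0011 -0.0003 -0.0031]
rotvec [ 0.0003 -0.0024 -0.0001]
```

>>> {"fn": "step_arm", "kwargs": {"steps": [{"jaw":0.1,"tx":0,"ty":0,"tz":-0.006,"ax":0,"ay":0.002,"az":0},{"jaw":0.1,"tx":0,"ty":0,"tz":-0.007,"ax":0,"ay":0.002,"az":0},{"jaw":0.1,"tx":-0.015,"ty":0,"tz":-0.007,"ax":0,"ay":0.002,"az":0},{"jaw":0.1,"tx":-0.03,"ty":0,"tz":-0.007,"ax":0,"ay":0.002,"az":0},{"jaw":0.1,"tx":-0.045,"ty":0,"tz":-0.007,"ax":0,"ay":0.002,"az":0},{"jaw":0.1,"tx":-0.06,"ty":0,"tz":-0.007,"ax":0,"ay":0.002,"az":0},{"jaw":0.1,"tx":-0.075,"ty":0,"tz":-0.007,"ax":0,"ay":0.002,"az":0},{"jaw":0.1,"tx":-0.08,"ty":0,"tz":-0.007,"ax":0,"ay":0.002,"az":0}]}}

```text
time: 13.75
tool_pos: [0.5621, 0.2513, 0.1643]
ee_rot: [3.141, -0.005, 0.366]
wrist_force: [-0.4, 0.3, -0.4]
width: 0.0198
```

>>> {"fn": "step_arm", "kwargs": {"steps": [{"jaw":0.1,"tx":0,"ty":0,"tz":-0.03,"ax":0,"ay":0,"az":0},{"jaw":0.1,"tx":0,"ty":0,"tz":-0.06,"ax":0,"ay":0,"az":0},{"jaw":0.1,"tx":0,"ty":0,"tz":-0.09,"ax":0,"ay":0,"az":0},{"jaw":0.1,"tx":0,"ty":0,"tz":-0.11,"ax":0,"ay":0,"az":0},{"jaw":0.1,"tx":0,"ty":0,"tz":-0.11,"ax":0,"ay":0,"az":0},{"jaw":0.1,"tx":0,"ty":0,"tz":-0.11,"ax":0,"ay":0,"az":0}]}}

```text
time: 14.35
tool_pos: [0.5619, 0.2512, 0.274]
ee_rot: [3.141, -0.005, 0.366]
wrist_force: [0.1, 0.4, -2.0]
width: 0.0193
```

```bash
python3 go.py .6505 -.0785 .27 21
python3 - <<'E'
from h import *
p,d=snapshot("side");C=cloud("side",d,d>0);x,y,z=C.T
o=get_obs()["tool_pos"]
m=(abs(x-o[0])<.06)&(abs(y-o[1])<.06)&(z>o[2]-.15)&(z<o[2]-.035)
for a in np.arange(.03,.15,.015):
    k=m&(abs(z-(o[2]-a))<.0075); print(round(a,3),k.sum(),C[k].mean(0).round(4) if k.sum() else "")
cv2.imwrite("pics/s3.png",cv2.resize(p[80:260,150:390,::-1],(800,600),interpolation=cv2.INTER_CUBIC))
E
```

```text
{'time': 14.35, 'tool_pos': [0.5619, 0.2512, 0.274], 'ee_rot': [3.1412, -0.0051, 0.3664], 'width': 0.0193, 'wrist_force': [0.1497, 0.3571, -2.0099], 'joint_positions': [0.3285, 0.2291, 1.0903, -0.0003, 1.817, 1.5328]}
rel [-0.0354  0.3396  0.004 ]
rotvec [ 0.0004 -0.0051 -0.0001]
0.03 0 
0.045 8 [0.5614 0.2482 0.228 ]
0.06 12 [0.5618 0.249  0.2136]
0.075 10 [0.5616 0.2493 0.1985]
0.09 7 [0.5621 0.2484 0.1834]
0.105 7 [0.5622 0.2487 0.1687]
0.12 16 [0.5621 0.2467 0.1523]
0.135 4 [0.5618 0.246  0.1447]
```

View pics/s3.png

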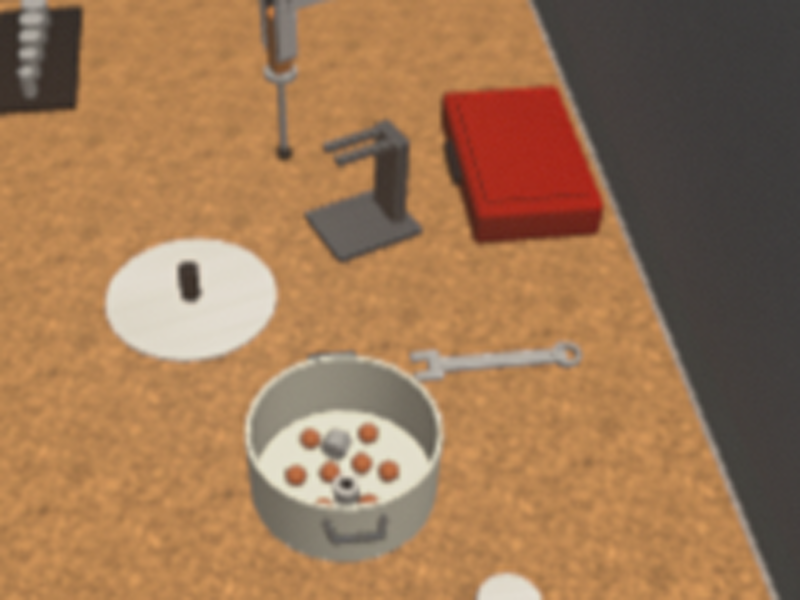

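The picture shows the rod hanging straight from the jaws, with its ball at (284,153). The fork is empty and both nuts are in the pot.

>>> {"fn": "step_arm", "kwargs": {"steps": [{"jaw":0.1,"tx":-0.005,"ty":0.045,"tz":0,"ax":0,"ay":-0.005,"az":0},{"jaw":0.1,"tx":-0.01,"ty":0.09,"tz":0,"ax":0,"ay":-0.005,"az":0},{"jaw":0.1,"tx":-0.015,"ty":0.135,"tz":0,"ax":0,"ay":-0.005,"az":0},{"jaw":0.1,"tx":-0.02,"ty":0.18,"tz":0,"ax":0,"ay":-0.005,"az":0},{"jaw":0.1,"tx":-0.025,"ty":0.225,"tz":0,"ax":0,"ay":-0.005,"az":0},{"jaw":0.1,"tx":-0.03,"ty":0.27,"tz":0,"ax":0,"ay":-0.005,"az":0},{"jaw":0.1,"tx":-0.034,"ty":0.31,"tz":0,"ax":0,"ay":-0.005,"az":0},{"jaw":0.1,"tx":-0.0354,"ty":0.339,"tz":0,"ax":0,"ay":-0.005,"az":0}]}}

```text
time: 15.2
tool_pos: [0.6493, -0.081, 0.2695]
ee_rot: [-3.14, 0.007, 0.364]
wrist_force: [1.1, 0.2, -0.7]
width: 0.02
```

>>> {"fn": "step_arm", "kwargs": {"steps": [{"jaw":0.1,"tx":0,"ty":0,"tz":0,"ax":0,"ay":0,"az":0},{"jaw":0.1,"tx":0,"ty":0,"tz":0,"ax":0,"ay":0,"az":0},{"jaw":0.1,"tx":0,"ty":0,"tz":0,"ax":0,"ay":0,"az":0}]}}

```text
time: 15.5
tool_pos: [0.6488, -0.0798, 0.2681]
ee_rot: [-3.138, 0.009, 0.365]
wrist_force: [-0.3, 1.0, 0.1]
width: 0.0198
```

```bash
python3 go.py .6505 -.0785 .152 21
```

```text
{'time': 15.5, 'tool_pos': [0.6488, -0.0798, 0.2681], 'ee_rot': [-3.138, 0.0087, 0.3652], 'width': 0.0198, 'wrist_force': [-0.2959, 1.0439, 0.08], 'joint_positions': [-0.2082, 0.3306, 0.9758, -0.0017, 1.8445, 0.9969]}
rel [ 0.003  -0.0002  0.1161]
rotvec [-0.0036  0.0087 -0.0013]
```

>>> {"fn": "step_arm", "kwargs": {"steps": [{"jaw":0.1,"tx":0.002,"ty":0,"tz":0.02,"ax":-0.003,"ay":0.008,"az":0},{"jaw":0.1,"tx":0.002,"ty":0,"tz":0.04,"ax":-0.003,"ay":0.008,"az":0},{"jaw":0.1,"tx":0.002,"ty":0,"tz":0.06,"ax":-0.003,"ay":0.008,"az":0},{"jaw":0.1,"tx":0.002,"ty":0,"tz":0.08,"ax":-0.003,"ay":0.008,"az":0},{"jaw":0.1,"tx":0.002,"ty":0,"tz":0.095,"ax":-0.003,"ay":0.008,"az":0},{"jaw":0.1,"tx":0.002,"ty":0,"tz":0.105,"ax":-0.003,"ay":0.008,"az":0},{"jaw":0.1,"tx":0.002,"ty":0,"tz":0.115,"ax":-0.003,"ay":0.008,"az":0},{"jaw":0.1,"tx":0.002,"ty":0,"tz":0.115,"ax":-0.003,"ay":0.008,"az":0}]}}

```text
time: 16.3
tool_pos: [0.6495, -0.0786, 0.1522]
ee_rot: [-3.14, 0.001, 0.366]
wrist_force: [0.1, -0.9, -0.8]
width: 0.0201
```

```bash
cat > stir.py <<'E'
import sys
from h import *
a0,a1,r0,r1,n=[float(x) for x in sys.argv[1:6]]
o=get_obs();print({k:np.round(o[k],4).tolist() for k in("time","tool_pos","ee_rot","width","wrist_force")})
t=np.array(o["tool_pos"]);print("polar",np.degrees(np.arctan2(t[1]+.0785,t[0]-.5875)).round(1),np.hypot(t[1]+.0785,t[0]-.5875).round(4))
for f in np.arange(1,n+1)/n:
    a=np.radians(a0+(a1-a0)*f);r=r0+(r1-r0)*f
    print(toolrel((.5875+r*np.cos(a),-.0785+r*np.sin(a),.152),o).round(3).tolist())
print("rotvec",(R.from_euler('xyz',o["ee_rot"]).inv()*R.from_euler('xyz',[np.pi,0,.3665])).as_rotvec().round(4))
E
python3 stir.py 0 160 .062 .045 8
```

```text
{'time': 16.3, 'tool_pos': [0.6495, -0.0786, 0.1522], 'ee_rot': [-3.1404, 0.0013, 0.3657], 'width': 0.0201, 'wrist_force': [0.1367, -0.8721, -0.7613]}
polar -0.1 0.062
[0.002, -0.021, 0.0]
[-0.003, -0.041, 0.0]
[-0.015, -0.057, 0.0]
[-0.03, -0.068, 0.0]
[-0.048, -0.073, 0.0]
[-0.066, -0.071, 0.0]
[-0.081, -0.063, 0.0]
[-0.092, -0.052, 0.0]
rotvec [-0.0012  0.0013 -0.0008]
```

>>> {"fn": "step_arm", "kwargs": {"steps": [{"jaw":0.1,"tx":0.002,"ty":-0.021,"tz":0,"ax":0,"ay":0,"az":0},{"jaw":0.1,"tx":-0.003,"ty":-0.041,"tz":0,"ax":0,"ay":0,"az":0},{"jaw":0.1,"tx":-0.015,"ty":-0.057,"tz":0,"ax":0,"ay":0,"az":0},{"jaw":0.1,"tx":-0.03,"ty":-0.068,"tz":0,"ax":0,"ay":0,"az":0},{"jaw":0.1,"tx":-0.048,"ty":-0.073,"tz":0,"ax":0,"ay":0,"az":0},{"jaw":0.1,"tx":-0.066,"ty":-0.071,"tz":0,"ax":0,"ay":0,"az":0},{"jaw":0.1,"tx":-0.081,"ty":-0.063,"tz":0,"ax":0,"ay":0,"az":0},{"jaw":0.1,"tx":-0.092,"ty":-0.052,"tz":0,"ax":0,"ay":0,"az":0}]}}

```text
time: 17.1
tool_pos: [0.5469, -0.061, 0.1575]
ee_rot: [3.14, -0.009, 0.368]
wrist_force: [1.2, 3.9, 5.3]
width: 0.0197
```

```bash
python3 stir.py 155 320 .045 .045 8
```

```text
{'time': 17.1, 'tool_pos': [0.5469, -0.061, 0.1575], 'ee_rot': [3.1402, -0.009, 0.3679], 'width': 0.0197, 'wrist_force': [1.2397, 3.9188, 5.2636]}
polar 156.7 0.0442
[-0.009, 0.012, 0.005]
[-0.013, 0.027, 0.005]
[-0.012, 0.043, 0.006]
[-0.005, 0.058, 0.006]
[0.007, 0.069, 0.006]
[0.022, 0.075, 0.006]
[0.038, 0.075, 0.006]
[0.053, 0.07, 0.006]
rotvec [ 0.0014 -0.009   0.0014]
```

>>> {"fn": "step_arm", "kwargs": {"steps": [{"jaw":0.1,"tx":-0.009,"ty":0.012,"tz":0.002,"ax":0.001,"ay":-0.009,"az":0},{"jaw":0.1,"tx":-0.013,"ty":0.027,"tz":0.003,"ax":0.001,"ay":-0.009,"az":0},{"jaw":0.1,"tx":-0.012,"ty":0.043,"tz":0.004,"ax":0.001,"ay":-0.009,"az":0},{"jaw":0.1,"tx":-0.005,"ty":0.058,"tz":0.004,"ax":0.001,"ay":-0.009,"az":0},{"jaw":0.1,"tx":0.007,"ty":0.069,"tz":0.004,"ax":0.001,"ay":-0.009,"az":0},{"jaw":0.1,"tx":0.022,"ty":0.075,"tz":0.004,"ax":0.001,"ay":-0.009,"az":0},{"jaw":0.1,"tx":0.038,"ty":0.075,"tz":0.004,"ax":0.001,"ay":-0.009,"az":0},{"jaw":0.1,"tx":0.053,"ty":0.07,"tz":0.004,"ax":0.001,"ay":-0.009,"az":0}]}}

```text
time: 17.9
tool_pos: [0.6219, -0.1089, 0.1521]
ee_rot: [3.141, 0.004, 0.366]
wrist_force: [-0.8, 0.2, -0.7]
width: 0.0198
```

```bash
python3 stir.py 312 472 .045 .045 8
python3 - <<'E'
from h import *
p,d=snapshot("side")
cv2.imwrite("pics/s4.png",cv2.resize(p[150:270,180:340,::-1],(800,600),interpolation=cv2.INTER_CUBIC))
E
```

```text
{'time': 17.9, 'tool_pos': [0.6219, -0.1089, 0.1521], 'ee_rot': [3.1413, 0.0037, 0.3658], 'width': 0.0198, 'wrist_force': [-0.8069, 0.1968, -0.7142]}
polar -41.5 0.0459
[0.008, -0.007, 0.0]
[0.018, -0.019, -0.0]
[0.023, -0.034, -0.0]
[0.023, -0.049, -0.0]
[0.017, -0.064, -0.0]
[0.007, -0.076, 0.0]
[-0.007, -0.083, 0.0]
[-0.022, -0.086, 0.0]
rotvec [ 0.0003  0.0037 -0.0007]
```

View pics/s4.png

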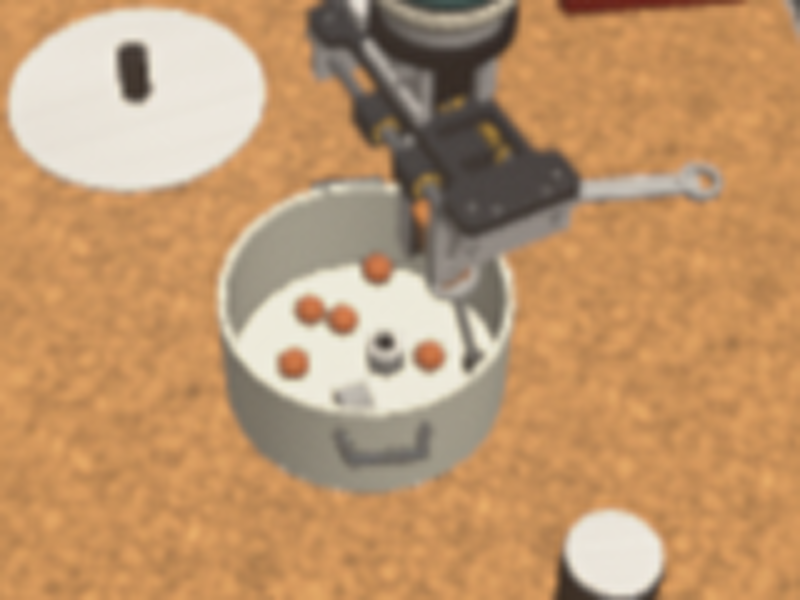

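```bash
cat > rod.py <<'E'
from h import *
o=get_obs();t=np.array(o["tool_pos"])
for n in("side","top"):
    p,d=snapshot(n);C=cloud(n,d,d>0);x,y,z=C.T;rgb=p[d>0].astype(int)
    dark=(rgb.max(1)<130)&(rgb.max(1)-rgb.min(1)<30)
    print(n)
    for a in np.arange(.03,.15,.012):
        k=(abs(x-t[0])<.035)&(abs(y-t[1])<.035)&(abs(z-(t[2]-a))<.006)&dark
        if k.sum(): print(round(a,3),k.sum(),(C[k].mean(0)-t).round(4))
E
python3 rod.py
```

```text
side
0.042 1 [ 0.0198  0.0037 -0.0479]
0.054 4 [ 0.0219  0.0059 -0.0557]
0.066 3 [ 0.0238  0.0055 -0.065 ]
0.078 1 [ 0.0244  0.006  -0.0755]
0.09 1 [ 0.0282  0.006  -0.0909]
0.102 3 [ 0.0304  0.0089 -0.1033]
0.114 6 [ 0.0301  0.0078 -0.113 ]
0.126 4 [-0.0212  0.0319 -0.1253]
0.138 7 [-0.0234  0.0247 -0.1368]
top
0.126 4 [-0.022   0.0163 -0.1271]
0.138 1 [-0.0071 -0.019  -0.1333]
```

>>> {"fn": "step_arm", "kwargs": {"steps": [{"jaw":0.1,"tx":-0.008,"ty":0,"tz":-0.015,"ax":0,"ay":0,"az":0},{"jaw":0.1,"tx":-0.012,"ty":0,"tz":-0.04,"ax":0,"ay":0,"az":0},{"jaw":0.1,"tx":-0.012,"ty":0,"tz":-0.08,"ax":0,"ay":0,"az":0},{"jaw":0.1,"tx":-0.012,"ty":0,"tz":-0.12,"ax":0,"ay":0,"az":0},{"jaw":0.1,"tx":-0.012,"ty":0,"tz":-0.15,"ax":0,"ay":0,"az":0},{"jaw":0.1,"tx":-0.012,"ty":0,"tz":-0.15,"ax":0,"ay":0,"az":0},{"jaw":0.1,"tx":-0.012,"ty":0,"tz":-0.15,"ax":0,"ay":0,"az":0}]}}

```text
time: 18.75
tool_pos: [0.6101, -0.1118, 0.3039]
ee_rot: [3.14, 0.001, 0.368]
wrist_force: [0.7, -0.0, -1.6]
width: 0.0204
```

```bash
cat > rod.py <<'E'
from h import *
# rod axis from the side camera: shaft points, plus dark-ball blob
o=get_obs();t=np.array(o["tool_pos"])
p,d=snapshot("side");C=cloud("side",d,d>0);x,y,z=C.T
k=(abs(x-t[0])<.06)&(abs(y-t[1])<.06)&(z<t[2]-.038)&(z>t[2]-.15)
Q=C[k]-t
for a in np.arange(.04,.15,.01):
    g=Q[abs(Q[:,2]+a)<.005]
    if len(g): print(round(a,3),len(g),g.mean(0).round(4))
s=Q[(Q[:,2]>-.118)&(Q[:,2]<-.055)]
cx=np.polyfit(s[:,2],s[:,0],1);cy=np.polyfit(s[:,2],s[:,1],1)
yaw=o["ee_rot"][2];sl=np.array([cx[0],cy[0]]);ex=np.array([np.cos(yaw),np.sin(yaw)]);ey=np.array([np.sin(yaw),-np.cos(yaw)])
print("t",t.round(4),"rot",np.round(o["ee_rot"],4),"slope per +z in tool x,y:",(sl@ex).round(3),(sl@ey).round(3),"axis off at z=.011 / .128 below(tool x,y):",[[round(float(np.array([np.polyval(cx,h),np.polyval(cy,h)])@e),4) for e in(ex,ey)] for h in(.011,-.128)])
cv2.imwrite("pics/rod.png",p[:,:,::-1])
E
python3 rod.py
```

```text
0.04 2 [ 0.0184  0.0034 -0.0446]
0.05 8 [ 0.0199  0.0053 -0.0509]
0.06 6 [ 0.021   0.0049 -0.0603]
0.07 7 [ 0.024   0.0072 -0.0687]
0.08 9 [ 0.0254  0.0074 -0.0803]
0.09 5 [ 0.0272  0.0076 -0.0902]
0.1 7 [ 0.0295  0.0087 -0.0999]
0.11 11 [ 0.0332  0.0092 -0.1107]
0.12 18 [ 0.0333  0.0079 -0.1193]
0.13 2 [ 0.0335  0.0071 -0.1259]
t [ 0.6101 -0.1118  0.3039] rot [3.1403e+00 1.4000e-03 3.6820e-01] slope per +z in tool x,y: -0.232 -0.017 axis off at z=.011 / .128 below(tool x,y): [[0.0054, 0.0009], [0.0376, 0.0033]]
```

>>> {"fn": "step_arm", "kwargs": {"steps": [{"jaw":0.1,"tx":0,"ty":0,"tz":0,"ax":0,"ay":-0.12,"az":0},{"jaw":0.1,"tx":0,"ty":0,"tz":0,"ax":0,"ay":-0.23,"az":0},{"jaw":0.1,"tx":0,"ty":0,"tz":0,"ax":0,"ay":-0.23,"az":0},{"jaw":0.1,"tx":0,"ty":0,"tz":0,"ax":0,"ay":-0.23,"az":0},{"jaw":0.1,"tx":0,"ty":0,"tz":0,"ax":0,"ay":-0.23,"az":0}]}}

```text
time: 19.3
tool_pos: [0.6091, -0.1119, 0.3018]
ee_rot: [-3.14, 0.233, 0.368]
wrist_force: [0.2, -0.4, -0.7]
width: 0.0197
```

```bash
python3 rod.py
python3 - <<'E'
from h import *
p,d=snapshot("top");
b=p[140:250,215:320,::-1];s=cv2.imread("pics/rod.png")[90:250,190:330]
cv2.imwrite("pics/t5.png",np.hstack([cv2.resize(b,(400,420),interpolation=cv2.INTER_CUBIC),cv2.resize(s,(368,420),interpolation=cv2.INTER_CUBIC)]))
E
```

```text
0.05 9 [ 0.0075  0.0011 -0.0501]
0.06 8 [ 0.0072 -0.0009 -0.0589]
0.07 7 [ 0.0083 -0.0002 -0.0691]
0.08 8 [ 0.008   0.0005 -0.0799]
0.09 6 [ 0.0059  0.0004 -0.0908]
0.1 6 [ 0.0057  0.0006 -0.0998]
0.11 8 [ 0.0066  0.0012 -0.11  ]
0.12 21 [ 0.0069 -0.0004 -0.1213]
0.13 9 [ 0.0054 -0.0019 -0.1277]
t [ 0.6091 -0.1119  0.3018] rot [-3.1404  0.2334  0.3681] slope per +z in tool x,y: 0.014 0.031 axis off at z=.011 / .128 below(tool x,y): [[0.0081, 0.0054], [0.0061, 0.0011]]
```

View pics/t5.png

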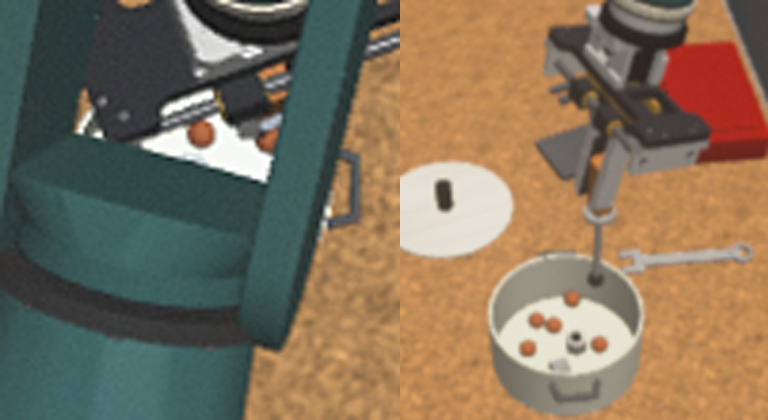

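```bash
python3 - <<'E'
from h import *
def onplane(n,uv,z):
    m=cam(n);s=undist(m,uv);r=np.c_[s,np.ones(len(s))]@rot(m).T;o=np.array(m["origin"]);return o+r*((z-o[2])/r[:,2])[:,None]
L=[(255,203.3),(242,211.7),(248,213.6),(238.3,222.3),(265.7,221.2),(256.5,220),(250,228.8)]
print((onplane("side",L,.018)-[.5875,-.0785,0]).round(3)[:,:2])
print((onplane("top",[(267.5,174.8),(285,176.7)],.018)-[.5875,-.0785,0]).round(3)[:,:2])
E
cat > stir.py <<'E'
import sys
from h import *
z,off=float(sys.argv[1]),np.array([.006,.004,-.130])
pts=[tuple(map(float,s.split(","))) for s in sys.argv[2:]]  # deg,r
o=get_obs();t=np.array(o["tool_pos"]);b=t+off-[.5875,-.0785,0]
print({k:np.round(o[k],4).tolist() for k in("time","tool_pos","ee_rot","width","wrist_force")},"ball",b.round(4),"polar",np.degrees(np.arctan2(b[1],b[0])).round(1),np.hypot(b[0],b[1]).round(4))
for a,r in pts:
    a=np.radians(a);print((a*57.3).round(),toolrel(np.array([.5875+r*np.cos(a),-.0785+r*np.sin(a),z])-off,o).round(3).tolist())
print("rotvec",(R.from_euler('xyz',o["ee_rot"]).inv()*R.from_euler('xyz',[-np.pi,.2334,.3665])).as_rotvec().round(4))
E
python3 stir.py .12 0,.04
```

```text
[[ 0.017  0.074]
 [-0.029  0.043]
 [-0.01   0.034]
 [-0.044  0.002]
 [ 0.043 -0.003]
 [ 0.014  0.005]
 [-0.01  -0.027]]
[[ 0.04  -0.002]
 [ 0.035 -0.049]]
{'time': 19.4, 'tool_pos': [0.609, -0.112, 0.3033], 'ee_rot': [3.1414, 0.2318, 0.3674], 'width': 0.02, 'wrist_force': [-1.1709, 0.6368, -0.477]} ball [ 0.0275 -0.0295  0.1733] polar -47.1 0.0404
0.0 [0.034, -0.023, 0.047]
rotvec [ 0.0004 -0.0016  0.0009]
```

```bash
python3 stir.py .11 30,.05;python3 stir.py .06 30,.05;python3 stir.py .021 30,.05
```

```text
{'time': 19.4, 'tool_pos': [0.609, -0.112, 0.3033], 'ee_rot': [3.1414, 0.2318, 0.3674], 'width': 0.02, 'wrist_force': [-1.1709, 0.6368, -0.477]} ball [ 0.0275 -0.0295  0.1733] polar -47.1 0.0404
30.0 [0.048, -0.045, 0.054]
rotvec [ 0.0004 -0.0016  0.0009]
{'time': 19.4, 'tool_pos': [0.609, -0.112, 0.3033], 'ee_rot': [3.1414, 0.2318, 0.3674], 'width': 0.02, 'wrist_force': [-1.1709, 0.6368, -0.477]} ball [ 0.0275 -0.0295  0.1733] polar -47.1 0.0404
30.0 [0.059, -0.045, 0.102]
rotvec [ 0.0004 -0.0016  0.0009]
{'time': 19.4, 'tool_pos': [0.609, -0.112, 0.3033], 'ee_rot': [3.1414, 0.2318, 0.3674], 'width': 0.02, 'wrist_force': [-1.1709, 0.6368, -0.477]} ball [ 0.0275 -0.0295  0.1733] polar -47.1 0.0404
30.0 [0.068, -0.045, 0.14]
rotvec [ 0.0004 -0.0016  0.0009]
```

>>> {"fn": "step_arm", "kwargs": {"steps": [{"jaw":0.1,"tx":0.02,"ty":-0.022,"tz":0.01,"ax":0,"ay":0,"az":0},{"jaw":0.1,"tx":0.043,"ty":-0.045,"tz":0.03,"ax":0,"ay":0,"az":0},{"jaw":0.1,"tx":0.048,"ty":-0.045,"tz":0.054,"ax":0,"ay":0,"az":0},{"jaw":0.1,"tx":0.053,"ty":-0.045,"tz":0.076,"ax":0,"ay":0,"az":0},{"jaw":0.1,"tx":0.058,"ty":-0.045,"tz":0.097,"ax":0,"ay":0,"az":0},{"jaw":0.1,"tx":0.062,"ty":-0.045,"tz":0.115,"ax":0,"ay":0,"az":0},{"jaw":0.1,"tx":0.066,"ty":-0.045,"tz":0.13,"ax":0,"ay":0,"az":0},{"jaw":0.1,"tx":0.067,"ty":-0.045,"tz":0.138,"ax":0,"ay":0,"az":0}]}}

```text
time: 20.2
tool_pos: [0.6234, -0.0583, 0.1528]
ee_rot: [-3.141, 0.232, 0.367]
wrist_force: [-0.6, 0.6, -0.3]
width: 0.0196
```

```bash
python3 stir.py .020 45,.046 62,.042 80,.04 98,.038 116,.038 134,.038 152,.038 170,.038
```

```text
{'time': 20.2, 'tool_pos': [0.6234, -0.0583, 0.1528], 'ee_rot': [-3.1413, 0.232, 0.367], 'width': 0.0196, 'wrist_force': [-0.6251, 0.6115, -0.3251]} ball [0.0419 0.0242 0.0228] polar 30.1 0.0484
45.0 [-0.005, -0.011, 0.004]
62.0 [-0.015, -0.02, 0.006]
80.0 [-0.026, -0.027, 0.009]
98.0 [-0.038, -0.029, 0.012]
116.0 [-0.049, -0.03, 0.015]
134.0 [-0.06, -0.027, 0.017]
152.0 [-0.07, -0.021, 0.019]
170.0 [-0.078, -0.012, 0.021]
rotvec [-0.0002 -0.0014  0.0005]
```

>>> {"fn": "step_arm", "kwargs": {"steps": [{"jaw":0.1,"tx":-0.005,"ty":-0.011,"tz":0.004,"ax":0,"ay":0,"az":0},{"jaw":0.1,"tx":-0.015,"ty":-0.02,"tz":0.006,"ax":0,"ay":0,"az":0},{"jaw":0.1,"tx":-0.026,"ty":-0.027,"tz":0.009,"ax":0,"ay":0,"az":0},{"jaw":0.1,"tx":-0.038,"ty":-0.029,"tz":0.012,"ax":0,"ay":0,"az":0},{"jaw":0.1,"tx":-0.049,"ty":-0.03,"tz":0.015,"ax":0,"ay":0,"az":0},{"jaw":0.1,"tx":-0.06,"ty":-0.027,"tz":0.017,"ax":0,"ay":0,"az":0},{"jaw":0.1,"tx":-0.07,"ty":-0.021,"tz":0.019,"ax":0,"ay":0,"az":0},{"jaw":0.1,"tx":-0.078,"ty":-0.012,"tz":0.021,"ax":0,"ay":0,"az":0}]}}

```text
time: 21.0
tool_pos: [0.5427, -0.0767, 0.1505]
ee_rot: [-3.141, 0.232, 0.367]
wrist_force: [1.3, 0.4, 0.7]
width: 0.0196
```

```bash
python3 stir.py .020 184,.04 202,.04 220,.04 238,.04 256,.04 274,.04 292,.04 310,.04; python3 rod.py
```

```text
{'time': 21.0, 'tool_pos': [0.5427, -0.0767, 0.1505], 'ee_rot': [-3.1407, 0.2325, 0.3671], 'width': 0.0196, 'wrist_force': [1.3287, 0.3981, 0.7441]} ball [-0.0388  0.0058  0.0205] polar 171.4 0.0392
184.0 [-0.004, 0.008, 0.001]
202.0 [-0.006, 0.02, 0.002]
220.0 [-0.004, 0.032, 0.001]
238.0 [0.002, 0.043, -0.0]
256.0 [0.011, 0.052, -0.002]
274.0 [0.022, 0.058, -0.005]
292.0 [0.034, 0.059, -0.008]
310.0 [0.046, 0.057, -0.01]
rotvec [-0.0007 -0.0009  0.0006]
0.05 4 [ 0.0091 -0.     -0.0494]
0.06 26 [-0.0212 -0.0022 -0.0629]
0.07 57 [-0.0278 -0.     -0.0686]
0.08 37 [-0.024  -0.0007 -0.0802]
0.09 40 [-0.0266 -0.0014 -0.0902]
0.1 33 [-1.980e-02  1.000e-04 -1.001e-01]
0.11 33 [-0.0226 -0.0012 -0.1102]
0.12 115 [ 0.0124 -0.0037 -0.1219]
0.13 119 [-0.0016  0.0059 -0.1289]
0.14 207 [ 0.0171  0.0162 -0.1428]
t [ 0.5427 -0.0767  0.1505] rot [-3.1407  0.2325  0.3671] slope per +z in tool x,y: -0.023 -0.117 axis off at z=.011 / .128 below(tool x,y): [[-0.0254, -0.0186], [-0.0222, -0.0023]]
```

>>> {"fn": "step_arm", "kwargs": {"steps": [{"jaw":0.1,"tx":-0.004,"ty":0.008,"tz":0.001,"ax":0,"ay":0,"az":0},{"jaw":0.1,"tx":-0.006,"ty":0.02,"tz":0.002,"ax":0,"ay":0,"az":0},{"jaw":0.1,"tx":-0.004,"ty":0.032,"tz":0.001,"ax":0,"ay":0,"az":0},{"jaw":0.1,"tx":0.002,"ty":0.043,"tz":0,"ax":0,"ay":0,"az":0},{"jaw":0.1,"tx":0.011,"ty":0.052,"tz":-0.002,"ax":0,"ay":0,"az":0},{"jaw":0.1,"tx":0.022,"ty":0.058,"tz":-0.005,"ax":0,"ay":0,"az":0},{"jaw":0.1,"tx":0.034,"ty":0.059,"tz":-0.008,"ax":0,"ay":0,"az":0},{"jaw":0.1,"tx":0.046,"ty":0.057,"tz":-0.01,"ax":0,"ay":0,"az":0}]}}

```text
time: 21.85
tool_pos: [0.6074, -0.1159, 0.1484]
ee_rot: [3.141, 0.236, 0.364]
wrist_force: [-0.7, 0.1, -1.5]
width: 0.0199
```

```bash
python3 stir.py .020 324,.04 342,.04 360,.04 378,.04 396,.04 414,.04 432,.04 450,.04
python3 - <<'E'
from h import *
p,d=snapshot("side")
cv2.imwrite("pics/s6.png",cv2.resize(p[150:270,180:340,::-1],(800,600),interpolation=cv2.INTER_CUBIC))
E
```

```text
{'time': 21.85, 'tool_pos': [0.6074, -0.1159, 0.1484], 'ee_rot': [3.1415, 0.2355, 0.3638], 'width': 0.0199, 'wrist_force': [-0.7414, 0.1177, -1.5345]} ball [ 0.0259 -0.0334  0.0184] polar -52.2 0.0422
324.0 [0.009, -0.007, -0.004]
342.0 [0.018, -0.015, -0.006]
360.0 [0.024, -0.026, -0.007]
378.0 [0.027, -0.038, -0.008]
396.0 [0.025, -0.051, -0.008]
414.0 [0.02, -0.062, -0.006]
432.0 [0.012, -0.072, -0.005]
450.0 [0.002, -0.078, -0.002]
rotvec [-0.0005  0.0021 -0.0027]
```

View pics/s6.png

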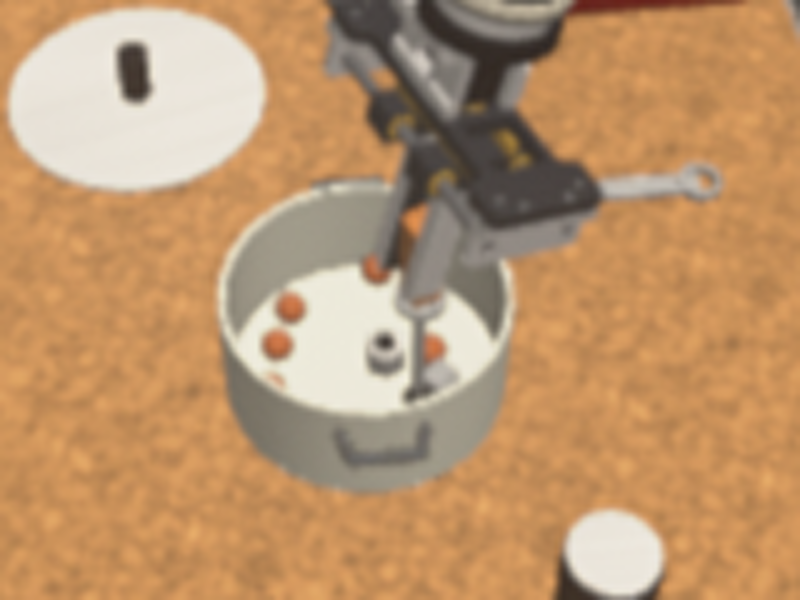

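The rod is still upright, with its ball at (415,395) behind the tipped nut at (440,377).

>>> {"fn": "step_arm", "kwargs": {"steps": [{"jaw":0.1,"tx":0.009,"ty":-0.007,"tz":-0.004,"ax":0,"ay":0,"az":0},{"jaw":0.1,"tx":0.018,"ty":-0.015,"tz":-0.006,"ax":0,"ay":0,"az":0},{"jaw":0.1,"tx":0.024,"ty":-0.026,"tz":-0.007,"ax":0,"ay":0,"az":0},{"jaw":0.1,"tx":0.027,"ty":-0.038,"tz":-0.008,"ax":0,"ay":0,"az":0},{"jaw":0.1,"tx":0.025,"ty":-0.051,"tz":-0.008,"ax":0,"ay":0,"az":0},{"jaw":0.1,"tx":0.02,"ty":-0.062,"tz":-0.006,"ax":0,"ay":0,"az":0},{"jaw":0.1,"tx":0.012,"ty":-0.072,"tz":-0.005,"ax":0,"ay":0,"az":0},{"jaw":0.1,"tx":0.002,"ty":-0.078,"tz":-0.002,"ax":0,"ay":0,"az":0}]}}

```text
time: 22.7
tool_pos: [0.582, -0.0393, 0.1497]
ee_rot: [-3.141, 0.233, 0.367]
wrist_force: [0.4, 0.0, -0.5]
width: 0.0199
```

```bash
python3 stir.py .020 465,.04 483,.04 501,.04 519,.04 537,.04 555,.04 573,.04 591,.04
```

```text
{'time': 22.7, 'tool_pos': [0.582, -0.0393, 0.1497], 'ee_rot': [-3.1411, 0.2331, 0.367], 'width': 0.0199, 'wrist_force': [0.3731, 0.0481, -0.5098]} ball [0.0005 0.0432 0.0197] polar 89.4 0.0432
465.0 [-0.011, 0.0, 0.002]
483.0 [-0.024, 0.001, 0.005]
501.0 [-0.035, 0.006, 0.008]
519.0 [-0.044, 0.013, 0.01]
537.0 [-0.051, 0.024, 0.012]
555.0 [-0.054, 0.036, 0.013]
573.0 [-0.054, 0.048, 0.012]
591.0 [-0.049, 0.06, 0.011]
rotvec [-0.0004 -0.0003  0.0005]
```

>>> {"fn": "step_arm", "kwargs": {"steps": [{"jaw":0.1,"tx":-0.011,"ty":0,"tz":0.002,"ax":0,"ay":0,"az":0},{"jaw":0.1,"tx":-0.024,"ty":0.001,"tz":0.005,"ax":0,"ay":0,"az":0},{"jaw":0.1,"tx":-0.035,"ty":0.006,"tz":0.008,"ax":0,"ay":0,"az":0},{"jaw":0.1,"tx":-0.044,"ty":0.013,"tz":0.01,"ax":0,"ay":0,"az":0},{"jaw":0.1,"tx":-0.051,"ty":0.024,"tz":0.012,"ax":0,"ay":0,"az":0},{"jaw":0.1,"tx":-0.054,"ty":0.036,"tz":0.013,"ax":0,"ay":0,"az":0},{"jaw":0.1,"tx":-0.054,"ty":0.048,"tz":0.012,"ax":0,"ay":0,"az":0},{"jaw":0.1,"tx":-0.049,"ty":0.06,"tz":0.011,"ax":0,"ay":0,"az":0}]}}

```text
time: 23.5
tool_pos: [0.5572, -0.1148, 0.1505]
ee_rot: [-3.141, 0.233, 0.366]
wrist_force: [0.5, 0.2, -1.0]
width: 0.0197
```

```bash
python3 stir.py .020 605,.04 623,.04 641,.04 659,.04 677,.04 695,.04 713,.04 729,.04;  python3 - <<'E'
from h import *
p,d=snapshot("side")
cv2.imwrite("pics/s7.png",cv2.resize(p[150:270,180:340,::-1],(800,600),interpolation=cv2.INTER_CUBIC))
E
```

```text
{'time': 23.5, 'tool_pos': [0.5572, -0.1148, 0.1505], 'ee_rot': [-3.1413, 0.2327, 0.3658], 'width': 0.0197, 'wrist_force': [0.5465, 0.1554, -1.028]} ball [-0.0243 -0.0323  0.0205] polar -126.9 0.0404
605.0 [0.005, 0.006, -0.001]
623.0 [0.015, 0.014, -0.003]
641.0 [0.027, 0.018, -0.006]
659.0 [0.039, 0.018, -0.009]
677.0 [0.051, 0.014, -0.011]
695.0 [0.06, 0.007, -0.014]
713.0 [0.068, -0.003, -0.016]
729.0 [0.071, -0.013, -0.016]
rotvec [-0.0004 -0.0007 -0.0007]
```

View pics/s7.png

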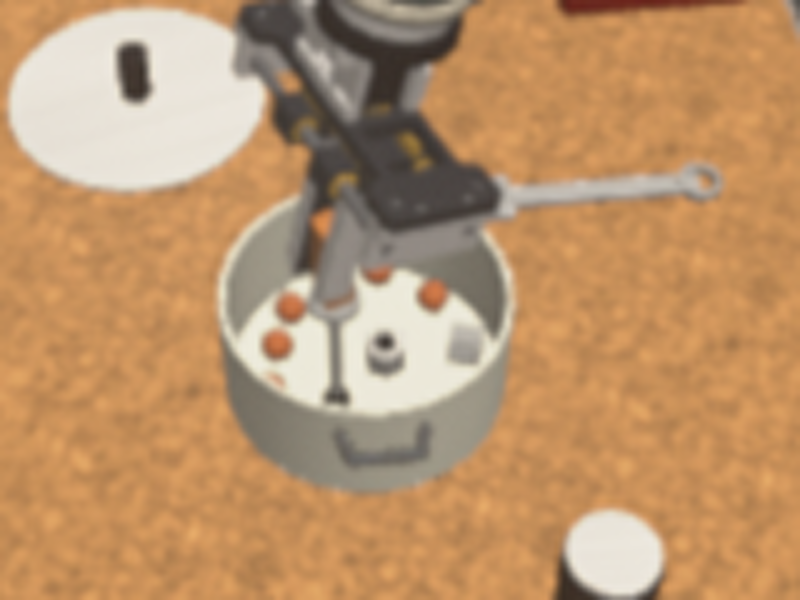

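>>> {"fn": "step_arm", "kwargs": {"steps": [{"jaw":0.1,"tx":0.005,"ty":0.006,"tz":-0.001,"ax":0,"ay":0,"az":0},{"jaw":0.1,"tx":0.015,"ty":0.014,"tz":-0.003,"ax":0,"ay":0,"az":0},{"jaw":0.1,"tx":0.027,"ty":0.018,"tz":-0.006,"ax":0,"ay":0,"az":0},{"jaw":0.1,"tx":0.039,"ty":0.018,"tz":-0.009,"ax":0,"ay":0,"az":0},{"jaw":0.1,"tx":0.051,"ty":0.014,"tz":-0.011,"ax":0,"ay":0,"az":0},{"jaw":0.1,"tx":0.06,"ty":0.007,"tz":-0.014,"ax":0,"ay":0,"az":0},{"jaw":0.1,"tx":0.068,"ty":-0.003,"tz":-0.016,"ax":0,"ay":0,"az":0},{"jaw":0.1,"tx":0.071,"ty":-0.013,"tz":-0.016,"ax":0,"ay":0,"az":0}]}}

```text
time: 24.35
tool_pos: [0.6224, -0.0766, 0.1491]
ee_rot: [3.14, 0.232, 0.366]
wrist_force: [-0.2, -0.0, -0.0]
width: 0.0201
```

```bash
python3 stir.py .020 7,.04; python3 stir.py .14 7,.04
```

```text
{'time': 24.35, 'tool_pos': [0.6224, -0.0766, 0.1491], 'ee_rot': [3.1403, 0.2319, 0.3655], 'width': 0.0201, 'wrist_force': [-0.1954, -0.0072, -0.0329]} ball [0.0409 0.0059 0.0191] polar 8.2 0.0413
7.0 [-0.002, 0.001, -0.001]
rotvec [ 0.0011 -0.0015 -0.001 ]
{'time': 24.35, 'tool_pos': [0.6224, -0.0766, 0.1491], 'ee_rot': [3.1403, 0.2319, 0.3655], 'width': 0.0201, 'wrist_force': [-0.1954, -0.0072, -0.0329]} ball [0.0409 0.0059 0.0191] polar 8.2 0.0413
7.0 [-0.029, 0.001, -0.117]
rotvec [ 0.0011 -0.0015 -0.001 ]
```

>>> {"fn": "step_arm", "kwargs": {"steps": [{"jaw":0.1,"tx":0,"ty":0,"tz":0,"ax":0,"ay":0,"az":0},{"jaw":0.1,"tx":0,"ty":0,"tz":0,"ax":0,"ay":0,"az":0},{"jaw":0.1,"tx":-0.007,"ty":0,"tz":-0.03,"ax":0,"ay":0,"az":0},{"jaw":0.1,"tx":-0.016,"ty":0,"tz":-0.07,"ax":0,"ay":0,"az":0},{"jaw":0.1,"tx":-0.026,"ty":0,"tz":-0.11,"ax":0,"ay":0,"az":0},{"jaw":0.1,"tx":-0.033,"ty":0,"tz":-0.14,"ax":0,"ay":0,"az":0},{"jaw":0.1,"tx":-0.033,"ty":0,"tz":-0.14,"ax":0,"ay":0,"az":0},{"jaw":0.1,"tx":-0.033,"ty":0,"tz":-0.14,"ax":0,"ay":0,"az":0}]}}

```text
time: 25.15
tool_pos: [0.6225, -0.0768, 0.2935]
ee_rot: [3.139, 0.23, 0.365]
wrist_force: [0.6, 0.2, -2.0]
width: 0.02
```

```bash
python3 rod.py
python3 - <<'E'
from h import *
# fork slot from the now free rack
p,d=snapshot("side");C=cloud("side",d,d>0);x,y,z=C.T
m=(x>.58)&(x<.75)&(y>.2)&(y<.36)&(z>.118)&(z<.134);Q=C[m][:,:2]
for yw in np.radians([19,21,23]):
    e=np.array([[np.cos(yw),np.sin(yw)],[-np.sin(yw),np.cos(yw)]]);q=(Q-[.6365,.2802])@e.T
    k=q[:,0]<25e-3; s=q[k][:,1]; lo=s[s<0];hi=s[s>0]
    print(np.degrees(yw),len(s),"y lo",np.percentile(lo,[0,50,100]).round(4),"hi",np.percentile(hi,[0,50,100]).round(4),"x",q[:,0].min().round(4),q[:,0].max().round(4))
p,d=snapshot("top");C=cloud("top",d,d>0);x,y,z=C.T
m=(x>.58)&(x<.75)&(y>.2)&(y<.36)&(z>.118)&(z<.134);Q=C[m][:,:2];print("top",m.sum())
for yw in np.radians([19,21,23]):
    e=np.array([[np.cos(yw),np.sin(yw)],[-np.sin(yw),np.cos(yw)]]);q=(Q-[.6365,.2802])@e.T
    k=q[:,0]<25e-3; s=q[k][:,1]; lo=s[s<0];hi=s[s>0]
    if len(lo) and len(hi):print(np.degrees(yw),len(s),"y lo",np.percentile(lo,[0,50,100]).round(4),"hi",np.percentile(hi,[0,50,100]).round(4),"x",q[:,0].min().round(4),q[:,0].max().round(4))
E
python3 go.py .562 .2513 .27 21
```

```text
0.04 2 [ 0.0083 -0.0003 -0.0431]
0.05 9 [ 0.0101  0.0008 -0.0507]
0.06 7 [ 0.011   0.0011 -0.0611]
0.07 6 [ 0.0094  0.0003 -0.0708]
0.08 6 [ 0.009   0.0009 -0.082 ]
0.09 8 [ 0.009   0.0018 -0.0914]
0.1 6 [ 0.0093  0.0012 -0.1007]
0.11 7 [ 0.0093  0.0017 -0.1099]
0.12 21 [ 0.0102 -0.     -0.1212]
0.13 7 [ 0.0083 -0.0011 -0.128 ]
t [ 0.6225 -0.0768  0.2935] rot [3.1392 0.2301 0.3647] slope per +z in tool x,y: 0.006 0.021 axis off at z=.011 / .128 below(tool x,y): [[0.01, 0.0043], [0.0091, 0.0014]]
19.0 77 y lo [-0.0217 -0.0143 -0.004 ] hi [0.0062 0.0125 0.0206] x -0.0248 0.0295
21.0 77 y lo [-0.0209 -0.0141 -0.0044] hi [0.0066 0.0131 0.0207] x -0.0243 0.0289
23.0 77 y lo [-0.0201 -0.0142 -0.0048] hi [0.0069 0.0132 0.0209] x -0.0238 0.0282
top 397
19.0 201 y lo [-0.0182 -0.0117 -0.0032] hi [0.0083 0.0138 0.0204] x -0.0261 0.0609
21.0 200 y lo [-0.0175 -0.0114 -0.0039] hi [0.008  0.0135 0.02  ] x -0.0257 0.0604
23.0 199 y lo [-0.0172 -0.0116 -0.0045] hi [0.0072 0.0138 0.0209] x -0.0257 0.0609
{'time': 25.3, 'tool_pos': [0.6217, -0.0765, 0.2902], 'ee_rot': [-3.1404, 0.2361, 0.3659], 'width': 0.0198, 'wrist_force': [-0.2478, 0.835, -1.1772], 'joint_positions': [-0.1501, 0.4375, 0.8087, -0.1328, 2.0985, 0.9997]}
rel [ 0.0645 -0.3274  0.0056]
rotvec [-0.0012  0.2361 -0.0008]
```

```bash
cat > tr.py <<'E'
import sys
from h import *
a=[float(x) for x in sys.argv[1:]]
o=get_obs();print({k:np.round(o[k],4).tolist() for k in("time","tool_pos","ee_rot","wrist_force")})
for i in range(0,len(a),3): print(toolrel(a[i:i+3],o).round(4).tolist())
print("rotvec",(R.from_euler('xyz',o["ee_rot"]).inv()*R.from_euler('xyz',[-np.pi,.2334,.3665])).as_rotvec().round(4))
E
python3 tr.py .5527 .2481 .28
```

```text
{'time': 25.3, 'tool_pos': [0.6217, -0.0765, 0.2902], 'ee_rot': [-3.1404, 0.2361, 0.3659], 'wrist_force': [-0.2478, 0.835, -1.1772]}
[0.0526, -0.3278, -0.0018]
rotvec [-0.0013  0.0027 -0.0006]
```

>>> {"fn": "step_arm", "kwargs": {"steps": [{"jaw":0.1,"tx":0.007,"ty":-0.043,"tz":0,"ax":-0.001,"ay":0.003,"az":0},{"jaw":0.1,"tx":0.014,"ty":-0.087,"tz":0,"ax":-0.001,"ay":0.003,"az":0},{"jaw":0.1,"tx":0.021,"ty":-0.13,"tz":0,"ax":-0.001,"ay":0.003,"az":0},{"jaw":0.1,"tx":0.028,"ty":-0.174,"tz":-0.001,"ax":-0.001,"ay":0.003,"az":0},{"jaw":0.1,"tx":0.035,"ty":-0.217,"tz":-0.001,"ax":-0.001,"ay":0.003,"az":0},{"jaw":0.1,"tx":0.042,"ty":-0.26,"tz":-0.001,"ax":-0.001,"ay":0.003,"az":0},{"jaw":0.1,"tx":0.048,"ty":-0.3,"tz":-0.002,"ax":-0.001,"ay":0.003,"az":0},{"jaw":0.1,"tx":0.0526,"ty":-0.328,"tz":-0.002,"ax":-0.001,"ay":0.003,"az":0}]}}

```text
time: 26.1
tool_pos: [0.551, 0.2507, 0.2778]
ee_rot: [-3.141, 0.237, 0.368]
wrist_force: [-0.1, -0.6, -1.2]
width: 0.02
```

>>> {"fn": "step_arm", "kwargs": {"steps": [{"jaw":0.1,"tx":0,"ty":0,"tz":0,"ax":0,"ay":0,"az":0},{"jaw":0.1,"tx":0,"ty":0,"tz":0,"ax":0,"ay":0,"az":0},{"jaw":0.1,"tx":0,"ty":0,"tz":0,"ax":0,"ay":0,"az":0}]}}

```text
time: 26.4
tool_pos: [0.5511, 0.2496, 0.2766]
ee_rot: [-3.141, 0.24, 0.367]
wrist_force: [0.2, -0.7, -0.2]
width: 0.0196
```

```bash
python3 rod.py
python3 - <<'E'
from h import *
t=np.array(get_obs()["tool_pos"])
p,d=snapshot("side");C=cloud("side",d,d>0);Q=C-t
k=(abs(Q[:,0]-.009)<.03)&(abs(Q[:,1])<.03)&(Q[:,2]<-.012)&(Q[:,2]>-.15)
q=Q[k];c=p[d>0][k]
for a in np.arange(.012,.15,.004):
    s=abs(q[:,2]+a)<.002
    if s.sum():print(round(a,3),s.sum(),q[s].min(0).round(3)[:2],q[s].max(0).round(3)[:2],c[s].mean(0).round())
E
python3 tr.py .5527 .2481 .165
```

```text
0.04 4 [ 0.0098 -0.0001 -0.042 ]
0.05 5 [ 0.0091 -0.0001 -0.0511]
0.06 3 [ 0.0098  0.0009 -0.0593]
0.07 7 [ 0.0091  0.0001 -0.0692]
0.08 3 [ 0.008   0.002  -0.0803]
0.09 6 [ 0.0082  0.0017 -0.0897]
0.1 5 [ 0.0089  0.0015 -0.0997]
0.11 8 [ 0.0097  0.0015 -0.1086]
0.12 13 [ 0.0088  0.0005 -0.1202]
0.13 7 [ 0.0098 -0.0025 -0.1269]
t [0.5511 0.2496 0.2766] rot [-3.1414  0.2397  0.3667] slope per +z in tool x,y: -0.005 0.009 axis off at z=.011 / .128 below(tool x,y): [[0.0083, 0.0032], [0.009, 0.0018]]
0.012 3 [ 0.002 -0.006] [ 0.009 -0.005] [108.  81.  62.]
0.016 5 [ 0.005 -0.008] [ 0.019 -0.001] [123.  84.  53.]
0.02 8 [-0.001 -0.009] [0.018 0.004] [125.  95.  72.]
0.024 23 [-0.005 -0.013] [0.025 0.014] [149. 133. 119.]
0.028 10 [-0.005 -0.011] [0.018 0.001] [140. 127. 115.]
0.032 4 [-0.002 -0.009] [ 0.021 -0.005] [139. 118. 100.]
0.04 2 [0.008 0.001] [0.011 0.001] [120. 106.  95.]
0.044 2 [ 0.008 -0.001] [ 0.011 -0.001] [124. 106.  93.]
0.052 4 [ 0.007 -0.002] [0.011 0.003] [124. 106.  92.]
0.056 1 [0.011 0.002] [0.011 0.002] [120. 106.  95.]
0.06 3 [0.007 0.001] [0.011 0.003] [122. 10
[... 455 characters left out ...]
 [0.013 0.005] [128. 106.  87.]
0.1 2 [0.006 0.001] [0.013 0.002] [140. 110.  84.]
0.104 2 [0.009 0.002] [0.013 0.004] [129. 109.  92.]
0.108 4 [ 0.006 -0.002] [0.013 0.005] [130. 108.  90.]
0.112 1 [0.012 0.001] [0.012 0.001] [134. 111.  92.]
0.116 4 [ 0.005 -0.   ] [0.012 0.007] [126. 103.  83.]
0.12 7 [ 0.002 -0.007] [0.012 0.005] [91. 75. 62.]
0.124 9 [ 0.001 -0.008] [0.016 0.006] [98. 75. 54.]
0.128 2 [ 0.004 -0.003] [ 0.011 -0.003] [110.  81.  54.]
0.132 1 [0.015 0.002] [0.015 0.002] [126.  92.  59.]
{'time': 26.5, 'tool_pos': [0.5514, 0.2492, 0.2775], 'ee_rot': [-3.1412, 0.2381, 0.3659], 'wrist_force': [0.2475, 0.0852, -0.622]}
[0.0273, 0.0016, 0.1091]
rotvec [-0.0005  0.0047 -0.0006]
```

>>> {"fn": "step_arm", "kwargs": {"steps": [{"jaw":0.1,"tx":0.008,"ty":0.001,"tz":0.03,"ax":0,"ay":0.004,"az":0},{"jaw":0.1,"tx":0.015,"ty":0.0016,"tz":0.06,"ax":0,"ay":0.004,"az":0},{"jaw":0.1,"tx":0.022,"ty":0.0016,"tz":0.09,"ax":0,"ay":0.004,"az":0},{"jaw":0.1,"tx":0.027,"ty":0.0016,"tz":0.109,"ax":0,"ay":0.004,"az":0},{"jaw":0.1,"tx":0.027,"ty":0.0016,"tz":0.109,"ax":0,"ay":0.004,"az":0},{"jaw":0.1,"tx":0.027,"ty":0.0016,"tz":0.109,"ax":0,"ay":0.004,"az":0}]}}

```text
time: 27.1
tool_pos: [0.5528, 0.2471, 0.1657]
ee_rot: [-3.141, 0.234, 0.364]
wrist_force: [-0.4, -0.6, -0.6]
width: 0.0196
```

```bash
python3 tr.py .5527 .2481 .165 .604 .2677 .164 .6274 .2767 .164;  python3 - <<'E'
from h import *
p,d=snapshot("side")
cv2.imwrite("pics/s8.png",cv2.resize(p[90:180,200:320,::-1],(800,600),interpolation=cv2.INTER_CUBIC))
E
```

```text
{'time': 27.1, 'tool_pos': [0.5528, 0.2471, 0.1657], 'ee_rot': [-3.1413, 0.2341, 0.3645], 'wrist_force': [-0.409, -0.6144, -0.5568]}
[0.0004, -0.001, 0.0006]
[0.054, -0.001, -0.0112]
[0.0784, -0.0011, -0.017]
rotvec [-0.0008  0.0007 -0.002 ]
```

View pics/s8.png

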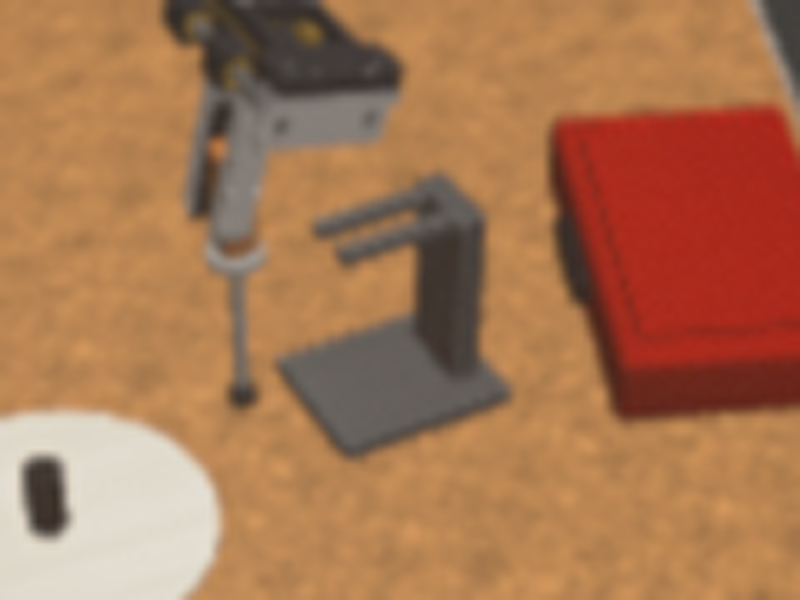

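>>> {"fn": "step_arm", "kwargs": {"steps": [{"jaw":0.1,"tx":0.009,"ty":-0.0015,"tz":-0.002,"ax":-0.001,"ay":0.001,"az":-0.002},{"jaw":0.1,"tx":0.018,"ty":-0.0015,"tz":-0.004,"ax":-0.001,"ay":0.001,"az":-0.002},{"jaw":0.1,"tx":0.027,"ty":-0.0015,"tz":-0.006,"ax":-0.001,"ay":0.001,"az":-0.002},{"jaw":0.1,"tx":0.036,"ty":-0.0015,"tz":-0.008,"ax":-0.001,"ay":0.001,"az":-0.002},{"jaw":0.1,"tx":0.045,"ty":-0.0015,"tz":-0.01,"ax":-0.001,"ay":0.001,"az":-0.002},{"jaw":0.1,"tx":0.054,"ty":-0.0015,"tz":-0.012,"ax":-0.001,"ay":0.001,"az":-0.002},{"jaw":0.1,"tx":0.06,"ty":-0.0015,"tz":-0.0135,"ax":-0.001,"ay":0.001,"az":-0.002},{"jaw":0.1,"tx":0.06,"ty":-0.0015,"tz":-0.0135,"ax":-0.001,"ay":0.001,"az":-0.002}]}}

```text
time: 27.95
tool_pos: [0.6113, 0.271, 0.1666]
ee_rot: [3.141, 0.229, 0.367]
wrist_force: [0.2, -0.2, -0.6]
width: 0.0201
```

```bash
python3 tr.py .6274 .2767 .164 .6274 .2767 .157;  python3 - <<'E'
from h import *
p,d=snapshot("side")
cv2.imwrite("pics/s9.png",cv2.resize(p[90:180,200:320,::-1],(800,600),interpolation=cv2.INTER_CUBIC))
E
```

```text
{'time': 27.95, 'tool_pos': [0.6113, 0.271, 0.1666], 'ee_rot': [3.1412, 0.2292, 0.3666], 'wrist_force': [0.2056, -0.1817, -0.6431]}
[0.0172, 0.0005, -0.0013]
[0.0188, 0.0005, 0.0055]
rotvec [ 0.0004 -0.0042  0.0001]
```

View pics/s9.png

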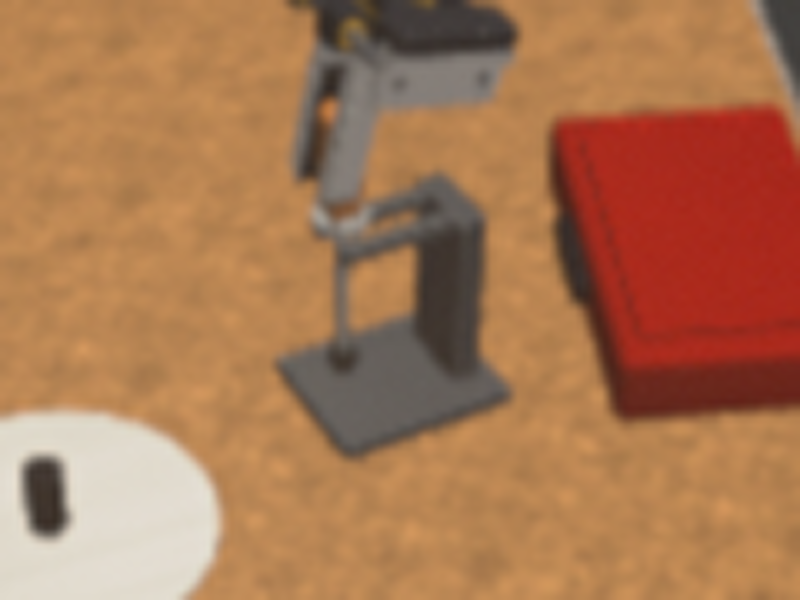

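The shaft (343,260) passes behind the near prong, so the rod is in the slot. I'll push on to the seat and lower it.

>>> {"fn": "step_arm", "kwargs": {"steps": [{"jaw":0.1,"tx":0.009,"ty":0,"tz":-0.001,"ax":0,"ay":-0.004,"az":0},{"jaw":0.1,"tx":0.017,"ty":0,"tz":-0.001,"ax":0,"ay":-0.004,"az":0},{"jaw":0.1,"tx":0.0175,"ty":0,"tz":0.001,"ax":0,"ay":-0.004,"az":0},{"jaw":0.1,"tx":0.018,"ty":0,"tz":0.003,"ax":0,"ay":-0.004,"az":0},{"jaw":0.1,"tx":0.0185,"ty":0,"tz":0.005,"ax":0,"ay":-0.004,"az":0},{"jaw":0.1,"tx":0.019,"ty":0,"tz":0.006,"ax":0,"ay":-0.004,"az":0},{"jaw":0.1,"tx":0.019,"ty":0,"tz":0.006,"ax":0,"ay":-0.004,"az":0}]}}

```text
time: 28.7
tool_pos: [0.6265, 0.277, 0.1567]
ee_rot: [3.141, 0.234, 0.367]
wrist_force: [0.0, 0.4, 0.3]
width: 0.0198
```

```bash
python3 tr.py .6274 .2767 .157; python3 rod.py|tail -1;python3 - <<'E'
from h import *
p,d=snapshot("side")
C=cloud("side",d,d>0);c=p[d>0]
k=(abs(C[:,0]-.6365)<.03)&(abs(C[:,1]-.28)<.03)&(C[:,2]>.115)&(C[:,2]<.15)
for z in np.arange(.117,.15,.003):
    s=k&(abs(C[:,2]-z)<.0015)
    if s.sum(): print(round(z,3),s.sum(),c[s].max(1).max(),C[s].min(0).round(3)[:2],C[s].max(0).round(3)[:2])
E
```

```text
{'time': 28.7, 'tool_pos': [0.6265, 0.277, 0.1567], 'ee_rot': [3.1413, 0.234, 0.3668], 'wrist_force': [0.0291, 0.3924, 0.3473]}
[0.0007, 0.0006, -0.0005]
rotvec [0.0004 0.0006 0.0003]
t [0.6265 0.277  0.1567] rot [3.1413 0.234  0.3668] slope per +z in tool x,y: 0.021 0.088 axis off at z=.011 / .128 below(tool x,y): [[0.0457, 0.0088], [0.0427, -0.0035]]
0.117 1 109 [0.659 0.273] [0.659 0.273]
0.12 9 122 [0.612 0.257] [0.659 0.303]
0.123 24 140 [0.609 0.26 ] [0.666 0.303]
0.126 27 146 [0.609 0.256] [0.666 0.304]
0.129 13 161 [0.613 0.254] [0.663 0.306]
0.132 17 157 [0.622 0.264] [0.649 0.286]
0.135 2 137 [0.627 0.271] [0.629 0.28 ]
0.138 4 140 [0.636 0.267] [0.644 0.274]
0.141 2 127 [0.629 0.264] [0.632 0.271]
0.144 4 133 [0.632 0.268] [0.644 0.272]
0.147 2 118 [0.629 0.267] [0.636 0.269]
```

>>> {"fn": "step_arm", "kwargs": {"steps": [{"jaw":0.1,"tx":0.0005,"ty":0,"tz":0.0015,"ax":0,"ay":0,"az":0},{"jaw":0.1,"tx":0.0007,"ty":0,"tz":0.0025,"ax":0,"ay":0,"az":0},{"jaw":0.1,"tx":0.0007,"ty":0,"tz":0.003,"ax":0,"ay":0,"az":0},{"jaw":0.1,"tx":0.0007,"ty":0,"tz":0.003,"ax":0,"ay":0,"az":0}]}}

```text
time: 29.2
tool_pos: [0.6265, 0.277, 0.1566]
ee_rot: [3.141, 0.232, 0.367]
wrist_force: [-1.5, -1.2, 7.1]
width: 0.0199
```

>>> {"fn": "step_arm", "kwargs": {"steps": [{"jaw":0.24,"tx":0,"ty":0,"tz":0,"ax":0,"ay":0,"az":0},{"jaw":0.28,"tx":0,"ty":0,"tz":0,"ax":0,"ay":0,"az":0},{"jaw":0.35,"tx":0,"ty":0,"tz":0,"ax":0,"ay":0,"az":0},{"jaw":0.45,"tx":0,"ty":0,"tz":0,"ax":0,"ay":0,"az":0},{"jaw":0.55,"tx":0,"ty":0,"tz":0,"ax":0,"ay":0,"az":0},{"jaw":0.7,"tx":0,"ty":0,"tz":0,"ax":0,"ay":0,"az":0},{"jaw":0.7,"tx":0,"ty":0,"tz":0,"ax":0,"ay":0,"az":0}]}}

```text
time: 29.9
tool_pos: [0.6265, 0.277, 0.1564]
ee_rot: [3.141, 0.232, 0.367]
wrist_force: [0.1, 0.5, -0.1]
width: 0.0616
```

```bash
python3 go.py .61 .28 .30 21
python3 - <<'E'
from h import *
p,d=snapshot("side")
C=cloud("side",d,d>0)
k=(abs(C[:,0]-.6365)<.03)&(abs(C[:,1]-.28)<.03)&(C[:,2]>.04)&(C[:,2]<.115)
for z in np.arange(.04,.115,.015):
    s=k&(abs(C[:,2]-z)<.0075)
    if s.sum(): print(round(z,3),s.sum(),np.median(C[s],0).round(4))
cv2.imwrite("pics/s10.png",cv2.resize(p[80:170,200:320,::-1],(800,600),interpolation=cv2.INTER_CUBIC))
E
```

```text
{'time': 29.9, 'tool_pos': [0.6265, 0.277, 0.1564], 'ee_rot': [3.1411, 0.232, 0.3667], 'width': 0.0616, 'wrist_force': [0.1227, 0.526, -0.0734], 'joint_positions': [0.3372, 0.5983, 0.84, -0.0077, 1.9351, 1.5394]}
rel [-0.047  -0.0086 -0.1365]
rotvec [5.00e-04 2.32e-01 2.00e-04]
0.04 3 [0.6344 0.2777 0.0452]
0.055 6 [0.6361 0.2776 0.0559]
0.07 7 [0.6378 0.2787 0.0694]
0.085 5 [0.6342 0.2763 0.0869]
0.1 6 [0.6357 0.2763 0.0993]
```

View pics/s10.png

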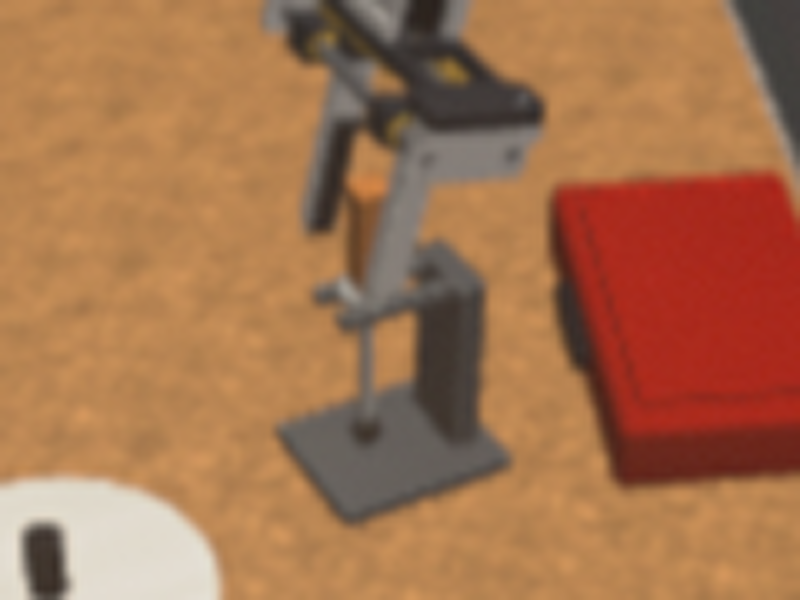

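>>> {"fn": "step_arm", "kwargs": {"steps": [{"jaw":0.7,"tx":0,"ty":0,"tz":-0.03,"ax":0,"ay":0,"az":0},{"jaw":0.7,"tx":0,"ty":0,"tz":-0.07,"ax":0,"ay":0,"az":0},{"jaw":0.7,"tx":0,"ty":0,"tz":-0.11,"ax":0,"ay":0,"az":0},{"jaw":0.7,"tx":0,"ty":0,"tz":-0.13,"ax":0,"ay":0,"az":0},{"jaw":0.7,"tx":-0.03,"ty":0,"tz":-0.14,"ax":0,"ay":0.12,"az":0},{"jaw":0.7,"tx":-0.06,"ty":0,"tz":-0.14,"ax":0,"ay":0.232,"az":0},{"jaw":0.7,"tx":-0.09,"ty":0,"tz":-0.14,"ax":0,"ay":0.232,"az":0},{"jaw":0.7,"tx":-0.1,"ty":0,"tz":-0.14,"ax":0,"ay":0.232,"az":0}]}}

```text
time: 30.75
tool_pos: [0.5622, 0.2528, 0.318]
ee_rot: [3.141, -0.002, 0.367]
wrist_force: [0.3, 0.3, 0.7]
width: 0.0662
```

```bash
cat > rc.py <<'E'
from h import *
for n in("side","top"):
    p,d=snapshot(n);C=cloud(n,d,d>0);x,y,z=C.T
    m=(x>.6)&(x<.67)&(y>.24)&(y<.32)&(z>.188)&(z<.205);print(n,"handle top",m.sum(),C[m].mean(0).round(4))
    m=(x>.6)&(x<.67)&(y>.25)&(y<.31)&(z>.05)&(z<.11);s=C[m];print("shaft",m.sum(),np.median(s,0).round(4))
    for q in["lid_knob"]:
        for r in silhouettes(n,q)[:1]:
            c=cloud(n,d,np.array(r["pixels"]));print(q,round(r["confidence"],2),(np.percentile(c,[2,98],axis=0).mean(0)).round(4),(np.percentile(c,[.5,99.5],axis=0).mean(0)).round(4), np.ptp(c,axis=0).round(3))
            k=c[c[:,2]>.025];print("knob pts",len(k),np.percentile(k,[2,50,98],axis=0).round(3).tolist())
E
python3 rc.py; python3 go.py .449 .184 .14 21
```

```text
side handle top 29 [0.6359 0.2762 0.1957]
shaft 24 [0.6357 0.2769 0.0785]
lid_knob 0.75 [0.636  0.2751 0.1156] [0.6363 0.2762 0.1146] [0.029 0.039 0.174]
knob pts 173 [[0.624, 0.264, 0.033], [0.636, 0.274, 0.152], [0.648, 0.287, 0.198]]
top handle top 0 [nan nan nan]
shaft 5 [0.6346 0.2755 0.0527]
lid_knob 0.84 [0.4495 0.1855 0.0177] [0.4493 0.186  0.0267] [0.183 0.192 0.064]
knob pts 73 [[0.439, 0.175, 0.031], [0.45, 0.183, 0.052], [0.458, 0.196, 0.057]]
{'time': 30.95, 'tool_pos': [0.5664, 0.2539, 0.3159], 'ee_rot': [3.1411, -0.0013, 0.3667], 'width': 0.066, 'wrist_force': [0.2439, -0.1696, -0.3885], 'joint_positions': [0.3304, 0.2542, 0.9774, -0.0005, 1.9087, 1.5343]}
rel [-0.1349  0.0231  0.1757]
rotvec [ 0.0005 -0.0013  0.0002]rc.py:4: RuntimeWarning: Mean of empty slice.
  m=(x>.6)&(x<.67)&(y>.24)&(y<.32)&(z>.188)&(z<.205);print(n,"handle top",m.sum(),C[m].mean(0).round(4))
  ret = um.true_divide(
```

>>> {"fn": "step_arm", "kwargs": {"steps": [{"jaw":0.7,"tx":-0.035,"ty":0.006,"tz":0.02,"ax":0,"ay":0,"az":0},{"jaw":0.7,"tx":-0.07,"ty":0.012,"tz":0.05,"ax":0,"ay":0,"az":0},{"jaw":0.7,"tx":-0.105,"ty":0.018,"tz":0.085,"ax":0,"ay":0,"az":0},{"jaw":0.7,"tx":-0.135,"ty":0.023,"tz":0.12,"ax":0,"ay":0,"az":0},{"jaw":0.7,"tx":-0.135,"ty":0.023,"tz":0.16,"ax":0,"ay":0,"az":0},{"jaw":0.7,"tx":-0.135,"ty":0.023,"tz":0.2,"ax":0,"ay":0,"az":0},{"jaw":0.7,"tx":-0.135,"ty":0.023,"tz":0.22,"ax":0,"ay":0,"az":0},{"jaw":0.7,"tx":-0.135,"ty":0.023,"tz":0.22,"ax":0,"ay":0,"az":0}]}}

```text
time: 31.75
tool_pos: [0.4472, 0.1834, 0.091]
ee_rot: [-3.141, 0.008, 0.366]
wrist_force: [0.5, 0.6, 0.6]
width: 0.0658
```

```bash
python3 go.py .449 .1845 .026 21
```

```text
{'time': 31.75, 'tool_pos': [0.4472, 0.1834, 0.091], 'ee_rot': [-3.1412, 0.0084, 0.3664], 'width': 0.0658, 'wrist_force': [0.549, 0.6191, 0.6449], 'joint_positions': [0.2721, 0.0034, 1.7044, -0.0004, 1.4422, 1.4766]}
rel [ 0.0026 -0.0004  0.0649]
rotvec [-0.0004  0.0084 -0.0001]
```

>>> {"fn": "step_arm", "kwargs": {"steps": [{"jaw":0.7,"tx":0.002,"ty":0,"tz":0.02,"ax":0,"ay":0.008,"az":0},{"jaw":0.7,"tx":0.002,"ty":0,"tz":0.04,"ax":0,"ay":0.008,"az":0},{"jaw":0.7,"tx":0.002,"ty":0,"tz":0.055,"ax":0,"ay":0.008,"az":0},{"jaw":0.7,"tx":0.002,"ty":0,"tz":0.064,"ax":0,"ay":0.008,"az":0},{"jaw":0.7,"tx":0.002,"ty":0,"tz":0.064,"ax":0,"ay":0.008,"az":0},{"jaw":0.7,"tx":0.002,"ty":0,"tz":0.064,"ax":0,"ay":0.008,"az":0}]}}

```text
time: 32.35
tool_pos: [0.4498, 0.1843, 0.028]
ee_rot: [-3.141, -0.001, 0.366]
wrist_force: [0.5, -0.1, 0.2]
width: 0.0656
```

>>> {"fn": "step_arm", "kwargs": {"steps": [{"jaw":0.4,"tx":0,"ty":0,"tz":0,"ax":0,"ay":0,"az":0},{"jaw":0.32,"tx":0,"ty":0,"tz":0,"ax":0,"ay":0,"az":0},{"jaw":0.28,"tx":0,"ty":0,"tz":0,"ax":0,"ay":0,"az":0},{"jaw":0.1,"tx":0,"ty":0,"tz":0,"ax":0,"ay":0,"az":0},{"jaw":0.1,"tx":0,"ty":0,"tz":0,"ax":0,"ay":0,"az":0},{"jaw":0.1,"tx":0,"ty":0,"tz":0,"ax":0,"ay":0,"az":0},{"jaw":0.1,"tx":0,"ty":0,"tz":0,"ax":0,"ay":0,"az":0}]}}

```text
time: 33.05
tool_pos: [0.4496, 0.1846, 0.0281]
ee_rot: [-3.141, -0.001, 0.366]
wrist_force: [-0.5, 1.7, 2.1]
width: 0.0235
```

```bash
python3 go.py .449 .1845 .026 21; python3 rc.py 2>/dev/null
```

```text
{'time': 33.05, 'tool_pos': [0.4496, 0.1846, 0.0281], 'ee_rot': [-3.1406, -0.0012, 0.3665], 'width': 0.0235, 'wrist_force': [-0.5025, 1.7219, 2.0728], 'joint_positions': [0.2722, 0.0609, 1.7792, 0.0011, 1.3003, 1.4762]}
rel [-0.0006 -0.0001  0.0021]
rotvec [-0.001  -0.0012 -0.    ]
side handle top 32 [0.6355 0.2761 0.1948]
shaft 23 [0.6371 0.278  0.0771]
lid_knob 0.89 [0.4514 0.173  0.0109] [0.4519 0.1765 0.0128] [0.18  0.174 0.027]
knob pts 2 [[0.441, 0.178, 0.027], [0.441, 0.178, 0.029], [0.441, 0.179, 0.031]]
top handle top 80 [0.6351 0.2778 0.1953]
shaft 5 [0.635  0.2758 0.0545]
lid_knob 0.56 [0.45   0.1661 0.0095] [0.4494 0.1691 0.0391] [0.184 0.165 0.165]
knob pts 12 [[0.427, 0.095, 0.028], [0.459, 0.129, 0.151], [0.509, 0.164, 0.161]]
```

>>> {"fn": "step_arm", "kwargs": {"steps": [{"jaw":0.1,"tx":0,"ty":0,"tz":-0.01,"ax":0,"ay":0,"az":0},{"jaw":0.1,"tx":0,"ty":0,"tz":-0.03,"ax":0,"ay":0,"az":0},{"jaw":0.1,"tx":0,"ty":0,"tz":-0.06,"ax":0,"ay":0,"az":0},{"jaw":0.1,"tx":0,"ty":0,"tz":-0.09,"ax":0,"ay":0,"az":0},{"jaw":0.1,"tx":0,"ty":0,"tz":-0.12,"ax":0,"ay":0,"az":0},{"jaw":0.1,"tx":0,"ty":0,"tz":-0.145,"ax":0,"ay":0,"az":0},{"jaw":0.1,"tx":0,"ty":0,"tz":-0.15,"ax":0,"ay":0,"az":0},{"jaw":0.1,"tx":0,"ty":0,"tz":-0.15,"ax":0,"ay":0,"az":0}]}}

```text
time: 34.05
tool_pos: [0.4499, 0.1842, 0.1787]
ee_rot: [-3.141, -0.003, 0.366]
wrist_force: [-0.3, -0.9, -2.8]
width: 0.0232
```

```bash
python3 go.py .5875 -.0785 .178 21
python3 - <<'E'
from h import *
p,d=snapshot("side");np.savez("lid.npz",p=p,d=d)
t=np.array(get_obs()["tool_pos"])
C=cloud("side",d,d>0);Q=C-t
k=(np.hypot(Q[:,0],Q[:,1])<.1)&(Q[:,2]>-.035)&(Q[:,2]<-.005)
A=np.c_[Q[k][:,:2],np.ones(k.sum())]
s=least_squares(lambda v:A@v-Q[k][:,2],[0,0,-.018],loss='soft_l1',f_scale=.002).x;r=abs(A@s-Q[k][:,2])<.004
print("plate plane slope,z",s.round(4),r.sum());q=Q[k][r];print("extent",np.percentile(q,[.5,99.5],axis=0).round(3).tolist(),"mid",np.percentile(q,[.5,99.5],axis=0).mean(0).round(4))
E
```

```text
{'time': 34.05, 'tool_pos': [0.4499, 0.1842, 0.1787], 'ee_rot': [-3.1413, -0.0028, 0.3662], 'width': 0.0232, 'wrist_force': [-0.3186, -0.8654, -2.763], 'joint_positions': [0.2716, -0.0482, 1.5773, 0.0005, 1.6098, 1.4762]}
rel [0.0344 0.2946 0.0007]
rotvec [-0.0003 -0.0028 -0.0003]
plate plane slope,z [ 0.0015  0.001  -0.0159] 1411
extent [[-0.088, -0.092, -0.02], [0.091, 0.079, -0.012]] mid [ 0.0013 -0.0063 -0.016 ]
```

>>> {"fn": "step_arm", "kwargs": {"steps": [{"jaw":0.1,"tx":0.003,"ty":0.025,"tz":0,"ax":0,"ay":0,"az":0},{"jaw":0.1,"tx":0.007,"ty":0.062,"tz":0,"ax":0,"ay":0,"az":0},{"jaw":0.1,"tx":0.012,"ty":0.104,"tz":0,"ax":0,"ay":0,"az":0},{"jaw":0.1,"tx":0.017,"ty":0.146,"tz":0,"ax":0,"ay":0,"az":0},{"jaw":0.1,"tx":0.022,"ty":0.188,"tz":0,"ax":0,"ay":0,"az":0},{"jaw":0.1,"tx":0.027,"ty":0.23,"tz":0,"ax":0,"ay":0,"az":0},{"jaw":0.1,"tx":0.032,"ty":0.27,"tz":0,"ax":0,"ay":0,"az":0},{"jaw":0.1,"tx":0.034,"ty":0.294,"tz":0,"ax":0,"ay":0,"az":0}]}}

```text
time: 34.9
tool_pos: [0.5857, -0.0811, 0.1734]
ee_rot: [-3.139, 0.005, 0.364]
wrist_force: [0.4, 1.1, -2.6]
width: 0.0234
```

>>> {"fn": "step_arm", "kwargs": {"steps": [{"jaw":0.1,"tx":0,"ty":0,"tz":0,"ax":0,"ay":0,"az":0},{"jaw":0.1,"tx":0,"ty":0,"tz":0,"ax":0,"ay":0,"az":0},{"jaw":0.1,"tx":0,"ty":0,"tz":0,"ax":0,"ay":0,"az":0}]}}

```text
time: 35.2
tool_pos: [0.5846, -0.0799, 0.1718]
ee_rot: [-3.137, 0.008, 0.365]
wrist_force: [-0.6, 0.3, -2.3]
width: 0.0234
```

```bash
python3 - <<'E'
from h import *
p,d=snapshot("side");t=np.array(get_obs()["tool_pos"])
C=cloud("side",d,d>0);Q=C-t
k=(np.hypot(Q[:,0],Q[:,1])<.1)&(Q[:,2]>-.035)&(Q[:,2]<-.005)
A=np.c_[Q[k][:,:2],np.ones(k.sum())]
s=least_squares(lambda v:A@v-Q[k][:,2],[0,0,-.018],loss='soft_l1',f_scale=.002).x
print("plate slope,z",s.round(4));cv2.imwrite("pics/s11.png",cv2.resize(p[100:280,150:390,::-1],(800,600),interpolation=cv2.INTER_CUBIC))
q=Q[k]
# near edge: lower hull of plate toward camera, radius .094 fit
e=q[(q[:,1]<-.03)];ang=np.round(np.degrees(np.arctan2(e[:,1],e[:,0]))/6)
E_=np.array([e[ang==a][np.argmax(np.hypot(*e[ang==a][:,:2].T))] for a in np.unique(ang)])
print("lid centre rel TCP",circ(E_[:,:2],.094))
E
python3 go.py .5875 -.0785 .12 21
```

```text
plate slope,z [-0.0096  0.0006 -0.0183]
lid centre rel TCP (array([-5.60725669e-05,  5.35429988e-04]), np.float64(0.0006784025365039133))
{'time': 35.25, 'tool_pos': [0.585, -0.0797, 0.1725], 'ee_rot': [-3.1376, 0.0064, 0.3652], 'width': 0.0234, 'wrist_force': [0.4354, 0.0394, -2.4119], 'joint_positions': [-0.2314, 0.1937, 1.3321, -0.0002, 1.6234, 0.9743]}
rel [ 0.0032 -0.      0.0525]
rotvec [-0.004   0.0064 -0.0014]
```

View pics/s11.png

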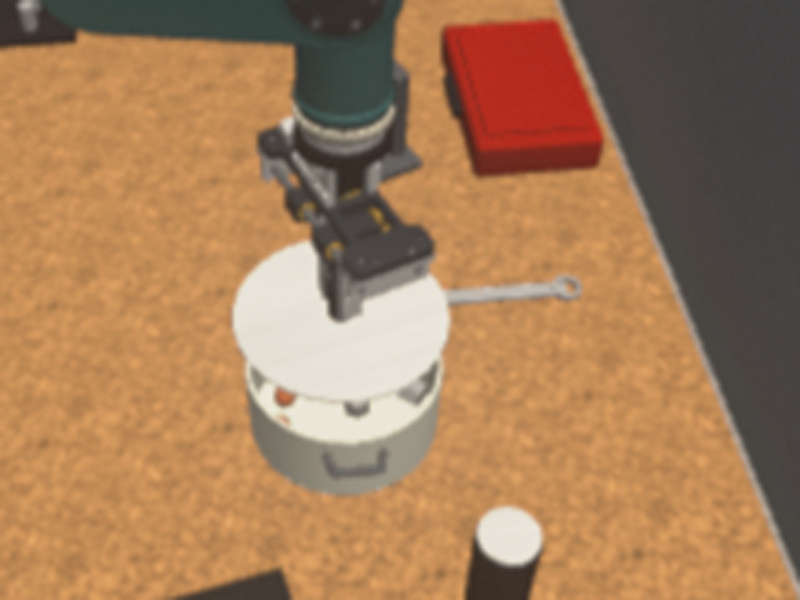

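>>> {"fn": "step_arm", "kwargs": {"steps": [{"jaw":0.1,"tx":0.002,"ty":0,"tz":0.01,"ax":-0.004,"ay":0.006,"az":0},{"jaw":0.1,"tx":0.003,"ty":0,"tz":0.02,"ax":-0.004,"ay":0.006,"az":0},{"jaw":0.1,"tx":0.003,"ty":0,"tz":0.03,"ax":-0.004,"ay":0.006,"az":0},{"jaw":0.1,"tx":0.003,"ty":0,"tz":0.04,"ax":-0.004,"ay":0.006,"az":0},{"jaw":0.1,"tx":0.003,"ty":0,"tz":0.048,"ax":-0.004,"ay":0.006,"az":0},{"jaw":0.1,"tx":0.003,"ty":0,"tz":0.053,"ax":-0.004,"ay":0.006,"az":0},{"jaw":0.1,"tx":0.003,"ty":0,"tz":0.053,"ax":-0.004,"ay":0.006,"az":0},{"jaw":0.1,"tx":0.003,"ty":0,"tz":0.053,"ax":-0.004,"ay":0.006,"az":0}]}}

```text
time: 36.05
tool_pos: [0.5875, -0.0787, 0.1196]
ee_rot: [3.141, 0.0, 0.365]
wrist_force: [0.3, -0.0, -1.7]
width: 0.0235
```

```bash
python3 go.py .5875 -.0785 .107 21
```

```text
{'time': 36.05, 'tool_pos': [0.5875, -0.0787, 0.1196], 'ee_rot': [3.1414, 0.0001, 0.365], 'width': 0.0235, 'wrist_force': [0.3001, -0.0375, -1.6556], 'joint_positions': [-0.2287, 0.2172, 1.4101, -0.0002, 1.5143, 0.9771]}
rel [ 0.     -0.0002  0.0126]
rotvec [ 0.0002  0.0001 -0.0015]
```

Lower slowly to about the expected contact height, 2 mm per row at most.

>>> {"fn": "step_arm", "kwargs": {"steps": [{"jaw":0.1,"tx":0,"ty":0,"tz":0.002,"ax":0,"ay":0,"az":0},{"jaw":0.1,"tx":0,"ty":0,"tz":0.004,"ax":0,"ay":0,"az":0},{"jaw":0.1,"tx":0,"ty":0,"tz":0.006,"ax":0,"ay":0,"az":0},{"jaw":0.1,"tx":0,"ty":0,"tz":0.008,"ax":0,"ay":0,"az":0},{"jaw":0.1,"tx":0,"ty":0,"tz":0.0095,"ax":0,"ay":0,"az":0},{"jaw":0.1,"tx":0,"ty":0,"tz":0.0105,"ax":0,"ay":0,"az":0},{"jaw":0.1,"tx":0,"ty":0,"tz":0.0105,"ax":0,"ay":0,"az":0},{"jaw":0.1,"tx":0,"ty":0,"tz":0.0105,"ax":0,"ay":0,"az":0}]}}

```text
time: 36.85
tool_pos: [0.5876, -0.0787, 0.1092]
ee_rot: [3.141, 0.0, 0.365]
wrist_force: [-0.3, 1.1, -2.4]
width: 0.0232
```

>>> {"fn": "step_arm", "kwargs": {"steps": [{"jaw":0.1,"tx":0,"ty":0,"tz":0.0007,"ax":0,"ay":0,"az":0},{"jaw":0.1,"tx":0,"ty":0,"tz":0.0014,"ax":0,"ay":0,"az":0},{"jaw":0.1,"tx":0,"ty":0,"tz":0.0014,"ax":0,"ay":0,"az":0}]}}

```text
time: 37.15
tool_pos: [0.5875, -0.0787, 0.1076]
ee_rot: [3.142, 0.0, 0.365]
wrist_force: [0.2, -1.2, -2.2]
width: 0.0236
```

Still hanging free (−2.2 N is the lid's weight); creep on.

>>> {"fn": "step_arm", "kwargs": {"steps": [{"jaw":0.1,"tx":0,"ty":0,"tz":0.0006,"ax":0,"ay":0,"az":0},{"jaw":0.1,"tx":0,"ty":0,"tz":0.0012,"ax":0,"ay":0,"az":0},{"jaw":0.1,"tx":0,"ty":0,"tz":0.0012,"ax":0,"ay":0,"az":0}]}}

```text
time: 37.45
tool_pos: [0.5876, -0.0787, 0.1071]
ee_rot: [3.141, -0.0, 0.365]
wrist_force: [-1.4, 0.5, 1.7]
width: 0.0237
```

```bash
python3 go.py .5875 -.0785 .107 21
```

```text
{'time': 37.45, 'tool_pos': [0.5876, -0.0787, 0.1071], 'ee_rot': [3.1412, -0.0002, 0.365], 'width': 0.0237, 'wrist_force': [-1.3549, 0.4658, 1.6957], 'joint_positions': [-0.2287, 0.2244, 1.427, -0.0002, 1.4899, 0.9771]}
rel [ 0.     -0.0002  0.0001]
rotvec [ 0.0004 -0.0002 -0.0015]
```

>>> {"fn": "step_arm", "kwargs": {"steps": [{"jaw":0.28,"tx":0,"ty":0,"tz":0,"ax":0,"ay":0,"az":0},{"jaw":0.33,"tx":0,"ty":0,"tz":0,"ax":0,"ay":0,"az":0},{"jaw":0.45,"tx":0,"ty":0,"tz":0,"ax":0,"ay":0,"az":0},{"jaw":0.6,"tx":0,"ty":0,"tz":0,"ax":0,"ay":0,"az":0},{"jaw":0.7,"tx":0,"ty":0,"tz":0,"ax":0,"ay":0,"az":0},{"jaw":0.7,"tx":0,"ty":0,"tz":-0.02,"ax":0,"ay":0,"az":0},{"jaw":0.7,"tx":0,"ty":0,"tz":-0.06,"ax":0,"ay":0,"az":0},{"jaw":0.7,"tx":0,"ty":0,"tz":-0.1,"ax":0,"ay":0,"az":0}]}}

```text
time: 38.25
tool_pos: [0.5868, -0.0786, 0.207]
ee_rot: [-3.14, 0.002, 0.365]
wrist_force: [0.9, -0.8, -0.2]
width: 0.0656
```

>>> {"fn": "step_arm", "kwargs": {"steps": [{"jaw":0.7,"tx":-0.02,"ty":0.02,"tz":-0.04,"ax":0,"ay":0,"az":0},{"jaw":0.7,"tx":-0.06,"ty":0.05,"tz":-0.06,"ax":0,"ay":0,"az":0},{"jaw":0.7,"tx":-0.1,"ty":0.08,"tz":-0.06,"ax":0,"ay":0,"az":0},{"jaw":0.7,"tx":-0.14,"ty":0.11,"tz":-0.06,"ax":0,"ay":0,"az":0},{"jaw":0.7,"tx":-0.18,"ty":0.14,"tz":-0.06,"ax":0,"ay":0,"az":0},{"jaw":0.7,"tx":-0.2,"ty":0.16,"tz":-0.06,"ax":0,"ay":0,"az":0},{"jaw":0.7,"tx":-0.2,"ty":0.16,"tz":-0.06,"ax":0,"ay":0,"az":0},{"jaw":0.7,"tx":-0.2,"ty":0.16,"tz":-0.06,"ax":0,"ay":0,"az":0}]}}

```text
time: 39.05
tool_pos: [0.4571, -0.2996, 0.2672]
ee_rot: [-3.14, 0.002, 0.364]
wrist_force: [1.0, -0.4, 0.2]
width: 0.0656
```

Run:
```python
from h import *
ims=[]
for n in("side","top"):
    p,d=snapshot(n);C=cloud(n,d,d>0)
    k=(np.hypot(C[:,0]-.5875,C[:,1]+.0785)<.1)&(C[:,2]>.08)&(C[:,2]<.098)
    A=np.c_[C[k][:,:2]-[.5875,-.0785],np.ones(k.sum())];s=np.linalg.lstsq(A,C[k][:,2],rcond=None)[0]
    q=C[k];print(n,"plate",s.round(4),"mid",np.percentile(q,[.5,99.5],axis=0).mean(0).round(4))
    k=(np.hypot(C[:,0]-.5875,C[:,1]+.0785)<.03)&(C[:,2]>.105)&(C[:,2]<.15);print("knob",k.sum(),np.percentile(C[k],[2,50,98],axis=0).round(4).tolist())
    k=(np.hypot(C[:,0]-.636,C[:,1]-.279)<.03)&(C[:,2]>.188)&(C[:,2]<.21);print("handle top",k.sum(),C[k].mean(0).round(4),C[k][:,2].max().round(4))
    ims.append(cv2.resize(p[:,:,::-1],(400,300) if 0 else (400,300)))
    if n=="side": big=p
cv2.imwrite("pics/fin.png",cv2.resize(big[80:320,130:390,::-1],(650,600),interpolation=cv2.INTER_CUBIC))
print(get_obs()["tool_pos"])
```

```text
side plate [-0.      0.0007  0.0896] mid [ 0.5883 -0.0789  0.0899]
knob 84 [[0.5769, -0.0907, 0.1065], [0.5874, -0.0852, 0.1296], [0.5979, -0.0707, 0.1357]]
handle top 30 [0.6357 0.276  0.1954] 0.2
top plate [-0.0017 -0.0012  0.0889] mid [ 0.586  -0.0805  0.0889]
knob 76 [[0.5751, -0.0897, 0.1194], [0.586, -0.0799, 0.1326], [0.5963, -0.0702, 0.1357]]
handle top 81 [0.6351 0.2777 0.1952] 0.1994
[ 0.45784971 -0.29844963  0.26728328]
```

View pics/fin.png

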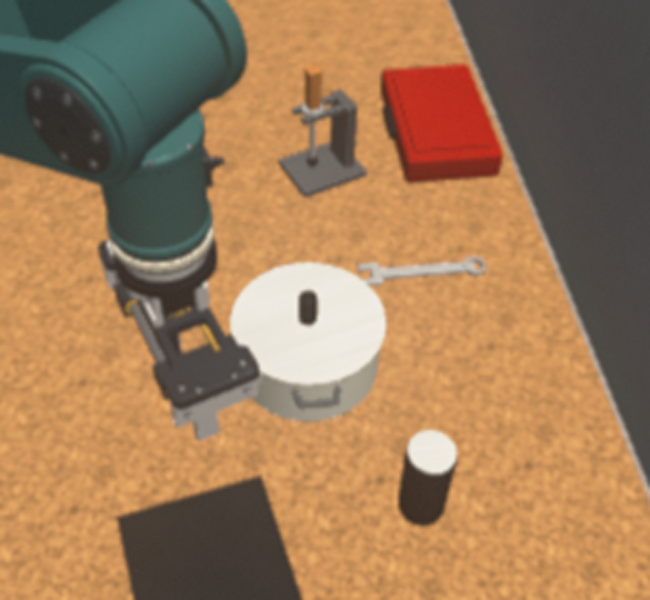

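The lid lies flat at 0.089 m and is centred on the pot. The rod hangs in the fork at (313,115), the mat is empty and the robot is clear.

```bash
python3 -c "
from bench import *
print(close_job())"
```

```text
the job is handed in; nothing more can be done
None
```

The job is handed in with everything in place at my last look, at about 39 s of the 210 s allowed. No verdict came back, and I have no direct confirmation of the step order or the contact forces.

**What I did:** I put both nuts that were present into the pot, stirred, hung the rod back in its rack, and set the lid on the pot.

**What went wrong:** the rod slipped about 13° in the jaws during the first stirring turn, after the ball rode up on a nut. That turn's near-side pass may not have counted. I lifted the rod, tilted the gripper to bring it upright again, and then stirred nearly two more turns, from about 30° past the far side to about 8° past it. With the first entry at the far side, those passes cover the whole required order even if that near-side pass was missed.

**Last checks:**
- **Lid:** the plate top is at 0.089 m, level to within 0.002, and 0 to 3 mm from the pot's axis. The wrist force changed by about 4 N as it came down.
- **Rod:** it hangs upright by its collar, with the handle top at 0.195 to 0.200 m. Its axis is 2 to 4 mm from where it hung at first, and the two cameras disagree by about 2 mm.
- **Mat, spray can and spanner:** the mat is empty, and the spray can and spanner look unmoved.
- **Nuts and beads:** I last saw both nuts in the pot through the open gap just before the lid came down. I did not count all eight beads after stirring, because the near wall hides some of them, but none showed on the bench.

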